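# Load the feed balances of three bioreactors

### The job

Get the feed balances ready for the run: put the steel check weight back into the recess of its wooden block, and stand each amber feed bottle upright in the middle of the pan of its own reactor's balance, the one marked in the colour of the bottle's cap (blue, yellow, red). Set things down without dropping them, and leave the clear bottle with the blue cap and the amber bottle with the white cap where they are.

Things in the scene. Friction and masses are not known exactly. Their poses are not given: they have to be found in the camera images.
- feed_blue: feed bottle of the blue reactor: loose 100 ml amber (brown) glass bottle with white label and blue ribbed screw cap, upright on the bench. Round: body 56 mm across, straight to 62 mm high, then a sloping shoulder; cap 47 mm across (49 over the ribs), from 83 to 105 mm above the underside. 0.16 to 0.32 kg. Origin: centre of the underside; z up.
- feed_yellow: feed bottle of the yellow reactor: loose 100 ml amber (brown) glass bottle with white label and yellow ribbed screw cap, upright on the bench. Round: body 56 mm across, straight to 62 mm high, then a sloping shoulder; cap 47 mm across (49 over the ribs), from 83 to 105 mm above the underside. 0.16 to 0.32 kg. Origin: centre of the underside; z up.
- feed_red: feed bottle of the red reactor: loose 100 ml amber (brown) glass bottle with white label and red ribbed screw cap, upright on the bench. Round: body 56 mm across, straight to 62 mm high, then a sloping shoulder; cap 47 mm across (49 over the ribs), from 83 to 105 mm above the underside. 0.16 to 0.32 kg. Origin: centre of the underside; z up.
- balance_blue: balance of the blue reactor: low white balance, fixed on the bench, with a blue ring round its pan and a blue key panel at its front. Origin: on the pan's axis at bench level; z up, x away from the key panel. Round flat steel pan 110 mm across, top 42 mm above the origin; housing 130 mm wide (y), x from -100 to +65 mm, 32 mm high.
- balance_yellow: balance of the yellow reactor: low white balance, fixed on the bench, with a yellow ring round its pan and a yellow key panel at its front. Origin: on the pan's axis at bench level; z up, x away from the key panel. Round flat steel pan 110 mm across, top 42 mm above the origin; housing 130 mm wide (y), x from -100 to +65 mm, 32 mm high. At the start the check weight stands on this pan.
- balance_red: balance of the red reactor: low white balance, fixed on the bench, with a red ring round its pan and a red key panel at its front. Origin: on the pan's axis at bench level; z up, x away from the key panel. Round flat steel pan 110 mm across, top 42 mm above the origin; housing 130 mm wide (y), x from -100 to +65 mm, 32 mm high.
- check_weight: 500 g check weight of bright steel, loose: round body 37 mm in diameter and 46 mm high, a neck, and a round knob 26 mm in diameter from 56 to 66 mm (top 68 mm) above the underside. At the start it stands upright on the pan of the yellow balance. 0.5 kg. Origin: centre of the underside; z up.
- weight_block: wooden block in which the check weight is kept, fixed on the bench: 90 x 90 x 26 mm high, with one round green-floored recess in its middle, 59 mm in diameter and 14 mm deep (its floor 12 mm above the bench). Origin: centre of the underside, on the recess's axis; z up.
- clear_blue: bystander to be left where it stands: bottle of the same size and shape, but of clear colourless glass, without a label, with a blue cap. Origin: centre of the underside.
- amber_white: bystander to be left where it stands: bottle of the same size and shape, amber glass with a white label, but a white cap. Origin: centre of the underside.
There are look-alikes about, which are no part of the job. Leave any purple look-alike of the feed_red alone.

How it is judged:
By the outcome, as a careful person would: the job done as asked, in the order asked, and still so for the second after the job is handed in, with the robot touching nothing.
It also fails if it takes over 115 s, if anything falls off the work surface, if the arm or the gripper's body presses on something with over 40 N, if the wrist force passes 120 N, or if a joint passes its speed limit or range.

### The arm

A 6-joint arm with a two-finger parallel gripper is mounted at the origin on the work surface. World frame = base frame: x ahead of the robot, y to its left, z up, the work surface at z = 0. Lengths are in m, angles in rad, forces in N, time in s.
With the tool pointing down it reaches from about 0.225 to 0.875 m from the base axis. Payload 3.4 kg.
Tool frame: the origin (TCP) lies at the very end of the fingers, on their centre line; the grasp point (between the pads) lies 19 mm behind it (grasp_offset is the distance from the TCP to the grasp point, in m); y points along the fingers, z is the direction in which the jaws open and shut, and the axes are right-handed (so a half turn about y gives the same grasp; the last joint's range is limited). The gripper opens to 85 mm and grips with 20 to 120 N. Pads are 22 mm wide; open, the fingers measure 114 mm over their backs; the gripper's body (76 mm by 85 mm) begins 54 mm behind the grasp point. The pads swing forward as they close: fully open they stand 13 mm farther back than shut.
Start: joints at [1.031, 0.276, 1.505, -0, 1.361, -0.121], TCP at [0.234, 0.525, 0.2] pointing down, gripper open.
Joint ranges: [-2.89, 2.89], [-0.75, 2.08], [0.22, 2.7], [-1.18, 4.32], [0.11, 2.71], [-2.7, 2.7]. Speed limits (rad/s): [2.57, 2.57, 3.14, 3.14, 3.14, 3.14].

### API

Orientations are given as a unit quaternion [w, x, y, z].
In Python, from rig import get_state, get_image, sign_off, grasp_offset gives the robot as it stands.
- The arm moves only by the shell command python3 -m jog 'ROWS' [FORCE]. ROWS is JSON, one flat list of numbers, 7 for each row, row after row: the closure in counts, from 0 (fully open) to 255 (shut), then the shift along the tool's x, y, z in cm, then the turn, a rotation vector about the tool's x, y, z in units of 8 degrees (1.0 is 8 degrees). In form: [jaw, tx, ty, tz, rx, ry, rz, jaw, tx, ty, tz, rx, ry, rz, ...]. A call has 1 to 12 rows; each row is the pose to reach, as a shift and turn from the pose commanded when the call began, along the tool's axes at that moment; what a row does not reach only later rows make up. A row lasts 1/8 s, in which the tool goes at most 62.5 mm and 10.7 degrees, less where a joint would pass 70% of its speed; a pose out of reach is approached as far as the arm can. A call with a gripper value outside its range is refused whole. The fingers move at their own pace and stop on an object; FORCE is the grip in N (left out, the last holds). Time passes only in rows, so rows that repeat a pose let the fingers close. It gives the time, the measured TCP pose, the force and the opening at its end, in the units of the state.
- get_state(): the state, without advancing time (a new reading comes with each control period).
- get_image(name): name is "scene" or "side" or "wrist"; returns a dict with "color" (480x640x3 uint8, blue, green, red), "mtx" (3x3 intrinsics, pixels), "R" (3x3) and "t" (3): a world point X has camera coordinates R X + t; the wrist camera has in their place "tool_from_camera" (4x4, takes a point from camera to tool coordinates, whose origin is the TCP and whose axes are the tool frame's). Camera axes: x right, y down, z forward; pixel columns grow to the right and rows downward; lengths in m; the calibration is good to about 2 mm. The wrist camera is an equidistant fisheye: a pixel r from the principal point sees the ray r / f radians off the axis. A picture is of the moment at which its call begins: read the wrist's pose just before it. There is no depth.
- sign_off(): hands the job in, once; it reports no verdict.
The state is a dict: "clock": time; "qpos": joint angles; "qd": joint speeds; "effort": joint torques, N m; "position": TCP position; "ee_rot": TCP orientation; "contact_force": force on the tool from outside, world axes, zero at the start; "moment": the same for the moment, N m; "width": finger opening in m.
Only numpy, scipy, OpenCV 4.12 (cv2) and the standard library are available. Lean on these libraries where they do the work, as an engineer would, in place of code of your own. Each camera call takes 0.05 s, during which the arm holds its last target.

## Working session

There is one attempt and no reset: what is moved stays moved. The work goes in short steps, Python scripts to look and compute and a shell command to move; the robot and the scene stay as the last step left them, time stands still between calls to the robot, and variables do not carry over. Pictures are saved under pics/ and viewed, and the job is handed in when it is done.

```bash
mkdir -p pics; ls; python3 - <<'E'
from rig import *
import cv2
s=get_state(); print(s, grasp_offset)
for n in ("scene","side","wrist"):
    im=get_image(n); cv2.imwrite(f"pics/{n}0.png",im["color"])
    print(n,{k:v for k,v in im.items() if k!="color"})
E
```

```text
pics
{'clock': 0.0, 'qpos': array([ 1.03103066e+00,  2.76568063e-01,  1.50614436e+00,  2.06128237e-06,
        1.36069536e+00, -1.20961073e-01]), 'qd': array([-0.00143945, -0.00113247,  0.00101489, -0.00132149,  0.00026366,
        0.00173876]), 'effort': array([ 2.83042928e-04, -4.16768253e+01, -2.45806342e+01, -2.53825638e-04,
        1.05503880e-02, -4.20047400e-06]), 'position': array([0.23351167, 0.52480163, 0.19885065]), 'ee_rot': array([-0.69105314,  0.69226677, -0.14719896,  0.14678127]), 'contact_force': array([ 0.24073395, -0.12797198, -0.18965892]), 'moment': array([-0.06542446,  0.05319765, -0.04514013]), 'width': 0.08533425411092961} 0.0187
scene {'mtx': array([[472.89976127,   0.        , 313.38601314],
       [  0.        , 472.89976127, 237.72933604],
       [  0.        ,   0.        ,   1.        ]]), 'R': array([[-0.78418162,  0.62014377, -0.02192919],
       [ 0.3909207 ,  0.46626303, -0.79358667],
       [-0.48191306, -0.63088865, -0.60806193]]), 't': array([ 0.3788958 , -0.16839222,  1.43767549])}
side {'mtx': array([[509.60908527,   0.        , 327.85580147],
       [  0.        , 509.60908527, 247.29024859],
       [  0.        ,   0.        ,   1.        ]]), 'R': array([[ 0.93748093, -0.34801681, -0.00371419],
       [-0.23036631, -0.61248612, -0.75616937],
       [ 0.26088476,  0.70974999, -0.65436541]]), 't': array([-0.44271141,  0.17110283,  1.06363951])}
wrist {'mtx': array([[371.64829954,   0.        , 318.72132801],
       [  0.        , 371.64829954, 237.6803925 ],
       [  0.        ,   0.        ,   1.        ]]), 'tool_from_camera': array([[ 2.12704960e-04,  9.45815023e-01,  3.24705863e-01,
        -8.53691600e-02],
       [ 1.26173048e-03, -3.24705865e-01,  9.45814204e-01,
        -1.73866026e-01],
       [ 9.99999181e-01,  2.08511911e-04, -1.26243019e-03,
         4.11069993e-04],
       [ 0.00000000e+00,  0.00000000e+00,  0.00000000e+00,
         1.00000000e+00]])}
```

View pics/scene0.png

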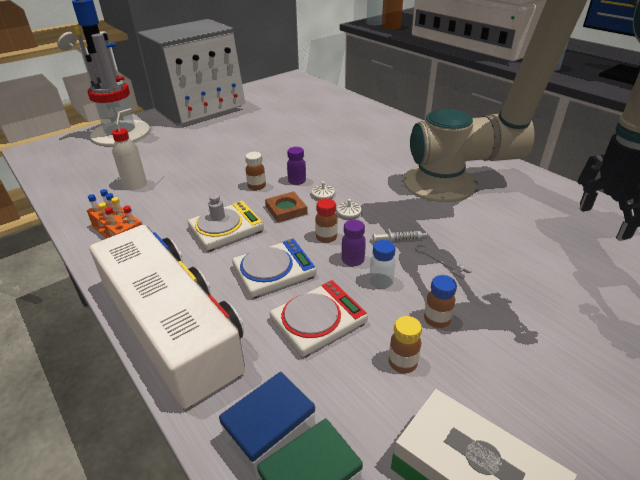

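View pics/side0.png

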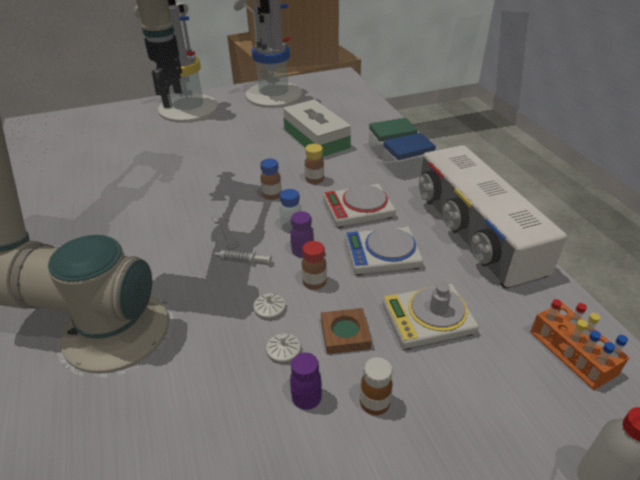

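View pics/wrist0.png

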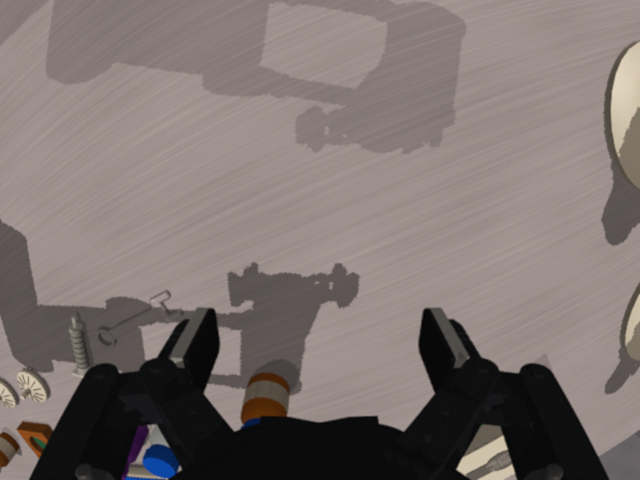

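```bash
python3 - <<'E'
import cv2
a=cv2.imread("pics/scene0.png"); b=cv2.imread("pics/side0.png")
cv2.imwrite("pics/c1.png",cv2.resize(a[140:340,180:380],None,fx=3,fy=3,interpolation=cv2.INTER_CUBIC))
cv2.imwrite("pics/c2.png",cv2.resize(b[170:360,300:490],None,fx=3,fy=3,interpolation=cv2.INTER_CUBIC))
E
```

```text
(no output)
```

View pics/c1.png

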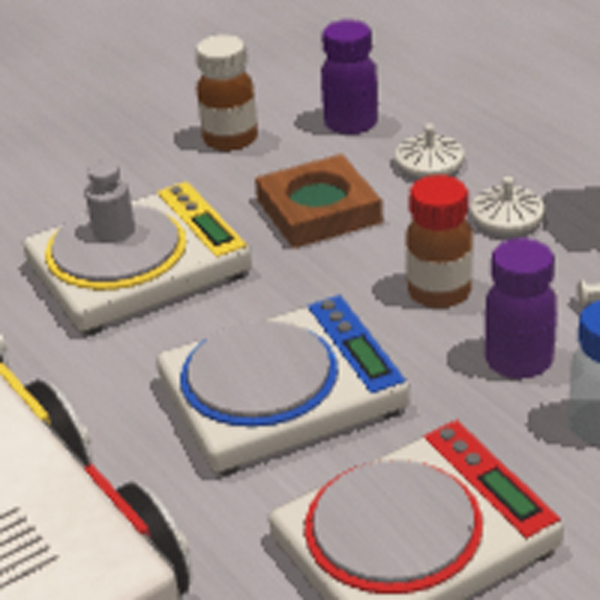

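View pics/c2.png

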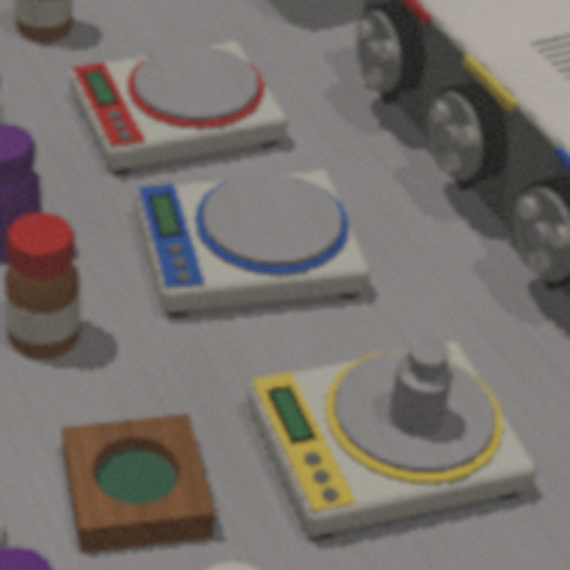

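```bash
cat > h.py <<'E'
import numpy as np, cv2
from scipy.optimize import least_squares
CAM={'scene':(np.array([[472.89976127,0,313.38601314],[0,472.89976127,237.72933604],[0,0,1]]),np.array([[-0.78418162,0.62014377,-0.02192919],[0.3909207,0.46626303,-0.79358667],[-0.48191306,-0.63088865,-0.60806193]]),np.array([0.3788958,-0.16839222,1.43767549])),
'side':(np.array([[509.60908527,0,327.85580147],[0,509.60908527,247.29024859],[0,0,1]]),np.array([[0.93748093,-0.34801681,-0.00371419],[-0.23036631,-0.61248612,-0.75616937],[0.26088476,0.70974999,-0.65436541]]),np.array([-0.44271141,0.17110283,1.06363951]))}
def proj(c,X):
    K,R,t=CAM[c]; p=(R@np.asarray(X,float).T).T+t; p=p@K.T; return p[:,:2]/p[:,2:]
th=np.linspace(0,2*np.pi,180,endpoint=False)
def cyl(x,y,segs):
    return np.vstack([np.c_[x+r*np.cos(th),y+r*np.sin(th),np.full(180,z)] for r,z in segs])
def bbox(p): return np.r_[p.min(0),p.max(0)]  # L T R B
def fitbox(segs,obs,x0=(0.4,0)):
    # obs: list of (cam,[L,T,R,B]) nan to skip
    def f(v):
        r=[]
        for c,b in obs:
            d=bbox(proj(c,cyl(v[0],v[1],segs)))-np.array(b); r.append(d[~np.isnan(d)])
        return np.concatenate(r)
    s=least_squares(f,x0); return s.x,f(s.x)
def mask_near(img,c,hsvlo,hsvhi,seed,rad=30):
    h=cv2.cvtColor(img,cv2.COLOR_BGR2HSV); m=cv2.inRange(h,hsvlo,hsvhi)
    n,l,st,cen=cv2.connectedComponentsWithStats(m)
    best=max((i for i in range(1,n) if np.hypot(*(cen[i]-seed))<rad),key=lambda i:st[i,4])
    x,y,w,hh,a=st[best]; return np.array([x-.5,y-.5,x+w-.5,y+hh-.5]),cen[best],a
def solid_centroid(c,x,y,segs):
    p=cv2.convexHull(proj(c,cyl(x,y,segs)).astype(np.float32)); m=cv2.moments(p); return np.array([m['m10'],m['m01']])/m['m00']
CAP=[(.024,.083),(.024,.105)]
E
python3 - <<'E'
from h import *
n=np.nan
A=lambda b:('scene',np.array(b)/3+np.array([180,140]*2)-.33)
B=lambda b:('side',np.array(b)/3+np.array([300,170]*2)-.33)
def rep(name,segs,obs):
    x,r=fitbox(segs,obs); print(name,x.round(4),'r',np.hypot(*x).round(3),'res',r.round(1))
pan=[(.055,.042)]
rep('blue',pan,[A([188,320,336,416]),B([200,171,346,267])])
rep('red',pan,[A([315,459,476,581]),B([133,45,262,122])])
rep('yellow',pan,[A([53,204,181,279]),B([331,350,499,475])])
rep('recess',[(.0295,.026)],[A([286,170,350,209]),B([93,437,178,503])])
rep('wbody',[(.0185,.042),(.0185,.088)],[A([86,n,134,241]),B([391,n,452,433])])
rep('wknob',[(.013,.098),(.013,.108)],[A([89,n,119,n]),B([410,n,449,n])])
a=cv2.imread("pics/scene0.png"); b=cv2.imread("pics/side0.png")
C={'blue':((100,120,60),(125,255,255),(443,287),(270,166)),'yellow':((18,120,90),(35,255,255),(407,328),(314,150)),
'red':((0,150,80),(6,255,255),(326,207),(313,251)),'clear':((100,120,60),(125,255,255),(384,250),(289,197)),
'purple1':((128,80,30),(150,255,255),(354,229),(302,218)),'purple2':((128,80,30),(150,255,255),(297,155),(305,365)),}
for k,(lo,hi,s1,s2) in C.items():
    m1=mask_near(a,'scene',lo,hi,np.array(s1)); m2=mask_near(b,'side',lo,hi,np.array(s2))
    segs=CAP if 'purple' not in k else [(.028,0),(.028,.062),(.0235,.105)]
    f=lambda v: np.r_[solid_centroid('scene',*v,segs)-m1[1],solid_centroid('side',*v,segs)-m2[1]]
    s=least_squares(f,(.4,.1)); print(k,s.x.round(4),'r',np.hypot(*s.x).round(3),f(s.x).round(1),m1[2],m2[2])
s=least_squares(lambda v:np.r_[proj('scene',[[v[0],v[1],.105]])[0]-[180+221/3,140+41/3],proj('side',[[v[0],v[1],.105]])[0]-[378,366]],(.4,-.2));print('white',s.x,s.fun)
E
```

```text
blue [0.6343 0.0144] r 0.634 res [-0.4 -0.5 -2.2 -1.8  0.1 -0.4 -2.1 -2.5]
red [0.6533 0.2073] r 0.685 res [-1.  -0.2 -0.9 -1.4 -0.2 -1.  -1.7 -2.7]
yellow [ 0.636 -0.209] r 0.669 res [-1.  -0.9 -1.2 -1.7  0.4  0.4 -1.6 -1.8]
recess [ 0.442  -0.1787] r 0.477 res [-0.5  0.1 -0.7 -1.3 -0.7 -0.7  0.  -0.3]
wbody [ 0.6342 -0.215 ] r 0.67 res [-1.1 -0.   1.2 -1.2  0.1  0.8]
wknob [ 0.6077 -0.2622] r 0.662 res [-0.7 -0.2 -1.2  0.5]
blue [0.4377 0.3616] r 0.568 [-0.1 -0.1 -0.1 -0.3] 481 166
yellow [0.575  0.3925] r 0.696 [-0.3 -0.6 -0.2 -1.1] 639 225
red [ 0.4358 -0.0062] r 0.436 [0.1 0.2 0.1 0.2] 300 239
clear [0.4452 0.2029] r 0.489 [-0.  -0.3  0.1 -0.5] 393 226
purple1 [0.4435 0.1077] r 0.456 [0.9 1.4 0.7 1.7] 939 680
purple2 [ 0.3209 -0.2912] r 0.433 [-0.5 -0.1 -0.3 -0.1] 609 1446
white [ 0.43469864 -0.34341003] [-0.97811302  1.22600428 -0.67301381  0.292458  ]
```

```bash
cat >> h.py <<'E'
from scipy.spatial.transform import Rotation as Rn
def Rt(s):
    w,x,y,z=s['ee_rot']; return Rn.from_quat([x,y,z,w]).as_matrix()
def go(target,yaw_des=None):
    """print shift cm in tool axes & turn units to bring TCP to target, tool y down, and x-axis heading yaw_des"""
    from rig import get_state
    s=get_state(); R=Rt(s); p=s['position']
    d=R.T@(np.asarray(target)-p)*100
    yaw=np.arctan2(R[1,0],R[0,0]) if yaw_des is None else yaw_des
    x=np.array([np.cos(yaw),np.sin(yaw),0]); y=np.array([0,0,-1.]); D=np.c_[x,y,np.cross(x,y)]
    rv=np.degrees(Rn.from_matrix(R.T@D).as_rotvec())/8
    print('t',round(s['clock'],2),'pos',p.round(4),'F',s['contact_force'].round(1),'w',round(s['width'],4),'q6',s['qpos'][5].round(2),'\n shift',d.round(2),'turn',rv.round(3),'yaw x',np.degrees(np.arctan2(R[1,0],R[0,0])).round(1))
E
python3 - <<'E'
from h import *
from rig import get_state
print(Rt(get_state()).round(3))
for y in (0,-.3,np.pi/6): go((.634,-.215,.2),y)
E
```

```text
[[ 0.914 -0.001  0.407]
 [-0.407 -0.001  0.914]
 [-0.    -1.    -0.001]]
t 0.15 pos [0.2336 0.5249 0.199 ] F [-0.5  0.1 -0. ] w 0.0852 q6 -0.12 
 shift [ 6.667e+01 -4.000e-02 -5.132e+01] turn [ 0.01  -2.999 -0.003] yaw x -24.0
t 0.15 pos [0.2336 0.5249 0.199 ] F [-0.5  0.1 -0. ] w 0.0852 q6 -0.12 
 shift [ 6.667e+01 -4.000e-02 -5.132e+01] turn [ 0.01  -0.851 -0.002] yaw x -24.0
t 0.15 pos [0.2336 0.5249 0.199 ] F [-0.5  0.1 -0. ] w 0.0852 q6 -0.12 
 shift [ 6.667e+01 -4.000e-02 -5.132e+01] turn [ 9.000e-03 -6.749e+00 -6.000e-03] yaw x -24.0
```

```bash
python3 -m jog '[0,2,-5,-1,0,-0.3,0, 0,7,-7,-5,0,-0.8,0, 0,14,-9,-10,0,-1.4,0, 0,20,-10,-15,0,-2,0, 0,26,-10,-20,0,-2.5,0, 0,32,-10,-25,0,-3,0, 0,37,-10,-29,0,-3,0, 0,42,-10,-33,0,-3,0, 0,47,-10,-36,0,-3,0, 0,52,-10,-40,0,-3,0, 0,57,-10,-44,0,-3,0, 0,62,-10,-48,0,-3,0]' 40; python3 - <<'E'
from h import *
go((.58,-.215,.25),0)
E
```

```text
clock: 1.65
position: [0.5682, -0.0962, 0.2994]
ee_rot: [0.707, -0.707, 0.0, -0.0]
contact_force: [1.2, 1.4, -0.4]
width: 0.086
t 1.65 pos [ 0.5682 -0.0962  0.2994] F [ 1.2  1.4 -0.4] w 0.086 q6 -1.86 
 shift [  1.18   4.93 -11.88] turn [-0.004 -0.002 -0.   ] yaw x -0.0
```

```bash
python3 -m jog '[0,0.5,2,-5,0,0,0, 0,1,4,-9,0,0,0, 0,1,5,-10,0,0,0, 0,1,5,-10,0,0,0, 0,1,5,-10,0,0,0]'; python3 - <<'E'
from h import *
from rig import *
go((.58,-.215,.25),0)
im=get_image('wrist'); cv2.imwrite('pics/w1.png',im['color'])
E
```

```text
clock: 2.28
position: [0.5778, -0.193, 0.2505]
ee_rot: [0.707, -0.707, -0.001, 0.0]
contact_force: [-0.5, 0.3, -0.1]
width: 0.0851
t 2.27 pos [ 0.5778 -0.193   0.2505] F [-0.5  0.3 -0.1] w 0.0851 q6 -2.01 
 shift [ 0.22  0.05 -2.2 ] turn [-0.003  0.009  0.009] yaw x 0.1
```

View pics/w1.png

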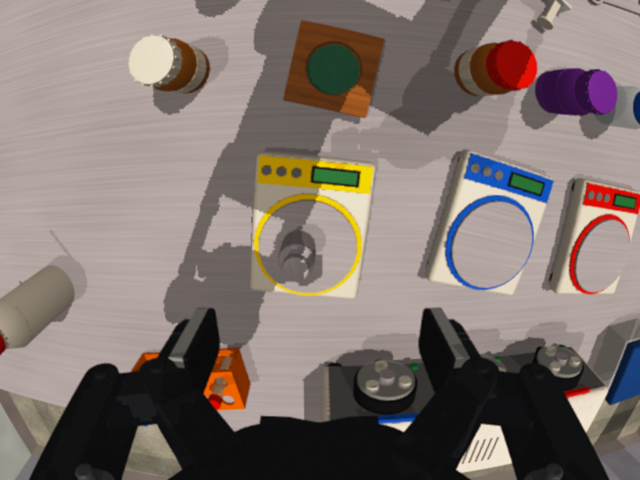

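```bash
cat >> h.py <<'E'
WK=(371.64829954,318.72132801,237.6803925)
TC=np.array([[2.12704960e-04,9.45815023e-01,3.24705863e-01,-8.53691600e-02],[1.26173048e-03,-3.24705865e-01,9.45814204e-01,-1.73866026e-01],[9.99999181e-01,2.08511911e-04,-1.26243019e-03,4.11069993e-04],[0,0,0,1]])
def wpix(s,u,v,z):
    f,cx,cy=WK; dx,dy=u-cx,v-cy; r=np.hypot(dx,dy); a=r/f
    d=np.array([np.sin(a)*dx/r,np.sin(a)*dy/r,np.cos(a)]) if r>0 else np.array([0,0,1.])
    R=Rt(s); o=s['position']+R@TC[:3,3]; D=R@TC[:3,:3]@d
    return (o+D*(z-o[2])/D[2])[:2]
def wproj(s,X):
    f,cx,cy=WK; R=Rt(s); T=(np.asarray(X)-s['position'])@R; c=(T-TC[:3,3])@TC[:3,:3]
    r=np.hypot(c[:,0],c[:,1]); a=np.arctan2(r,c[:,2]); return np.c_[cx+f*a*c[:,0]/r,cy+f*a*c[:,1]/r]
def ov(s,img,items,name,crop=None):
    o=img.copy()
    if crop: x0,y0,x1,y1,k=crop; o=cv2.resize(o[y0:y1,x0:x1],None,fx=k,fy=k,interpolation=cv2.INTER_CUBIC)
    else: x0=y0=0;k=1
    for x,y,r,z in items:
        p=(wproj(s,cyl(x,y,[(r,z)]))-[x0,y0]+.5)*k
        cv2.polylines(o,[p.astype(int)],True,(255,0,255),1)
    cv2.imwrite(name,o)
E
python3 - <<'E'
from h import *
from rig import *
s=get_state(); im=cv2.imread('pics/w1.png')
print('knob',wpix(s,296,262,.11),'ypan',wpix(s,307,244,.042),'rec',wpix(s,334,68,.026),'bpan',wpix(s,489,243,.042),'rpan',wpix(s,603,254,.042),'redcap',wpix(s,511,65,.105))
ov(s,im,[(.636,-.209,.055,.042),(.634,-.215,.013,.11),(.634,-.215,.0185,.088),(.634,-.215,.0185,.042),(.442,-.1787,.0295,.026)],'pics/w1o.png',(220,20,420,320,2))
E
```

```text
knob [ 0.62455078 -0.21379407] ypan [ 0.63170652 -0.20584524] rec [ 0.44245329 -0.17734651] bpan [0.63060206 0.00751466] rpan [0.64764003 0.20279471] redcap [ 0.4351995  -0.01735757]
```

View pics/w1o.png

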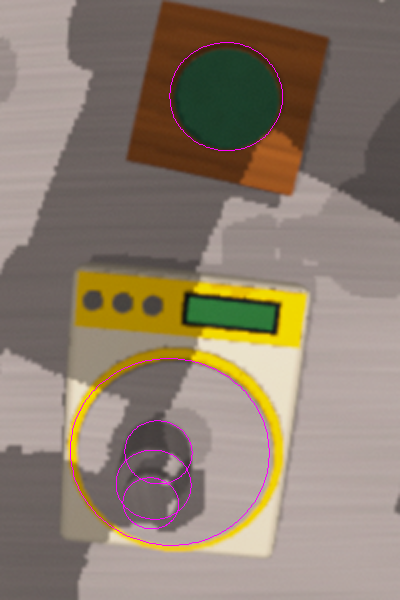

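```bash
python3 -m jog '[0,3,3,-1.1,0,0,0, 0,5.4,6,-2.2,0,0,0, 0,5.4,10,-2.2,0,0,0, 0,5.4,10,-2.2,0,0,0, 0,5.4,10,-2.2,0,0,0]'; python3 - <<'E'
from h import *
from rig import *
s=get_state()
im=get_image('wrist')['color']; cv2.imwrite('pics/w2.png',im)
go((.632,-.215,.062),0)
ov(s,im,[(.632,-.206,.055,.042),(.632,-.215,.013,.11),(.632,-.215,.0185,.088)],'pics/w2o.png',(200,150,440,400,2))
E
```

```text
clock: 2.95
position: [0.6326, -0.2159, 0.1518]
ee_rot: [-0.707, 0.707, 0.001, 0.001]
contact_force: [1.0, -0.9, -0.1]
width: 0.0853
t 3.0 pos [ 0.6329 -0.2162  0.1524] F [0.3 0.4 0.7] w 0.0857 q6 -2.01 
 shift [-0.13  9.04  0.14] turn [0.012 0.007 0.029] yaw x 0.1
```

View pics/w2o.png

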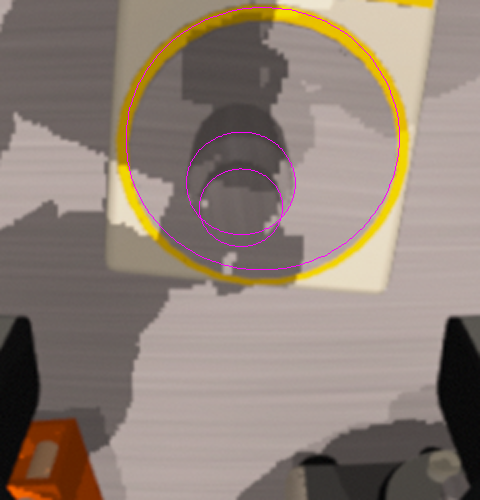

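```bash
python3 -m jog '[0,-0.1,4,0.1,0,0,0, 0,-0.1,7,0.1,0,0,0, 0,-0.1,8.5,0.1,0,0,0, 0,-0.1,9,0.1,0,0,0, 0,-0.1,9,0.1,0,0,0, 0,-0.1,9,0.1,0,0,0, 255,-0.1,9,0.1,0,0,0, 255,-0.1,9,0.1,0,0,0, 255,-0.1,9,0.1,0,0,0, 255,-0.1,9,0.1,0,0,0, 255,-0.1,9,0.1,0,0,0, 255,-0.1,9,0.1,0,0,0]' 60; python3 - <<'E'
from h import *
from rig import *
s=get_state()
im=get_image('wrist')['color']; cv2.imwrite('pics/w3.png',im)
cv2.imwrite('pics/s3.png',cv2.resize(get_image('side')['color'][200:380,320:520],None,fx=3,fy=3))
go((.632,-.215,.062),0)
E
```

```text
clock: 4.5
position: [0.6307, -0.2154, 0.06]
ee_rot: [-0.707, 0.707, 0.0, 0.0]
contact_force: [-0.3, -0.4, 4.1]
width: 0.0228
t 4.6 pos [ 0.6307 -0.2154  0.06  ] F [-0.1 -1.1  4.1] w 0.0226 q6 -2.0 
 shift [ 0.13 -0.2   0.04] turn [0.001 0.001 0.002] yaw x 0.0
```

View pics/s3.png

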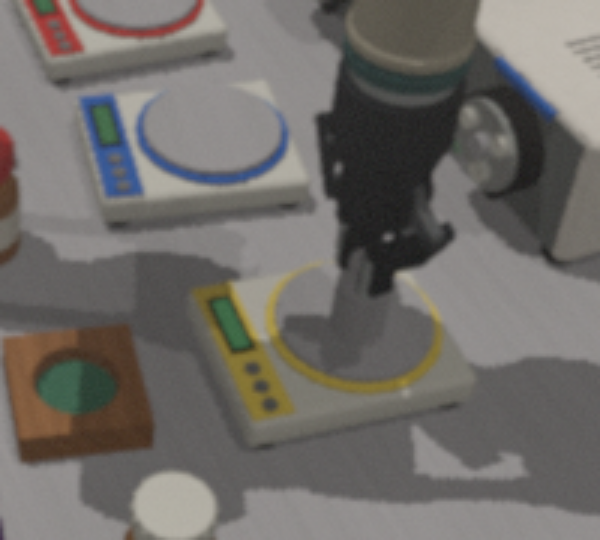

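View pics/w3.png

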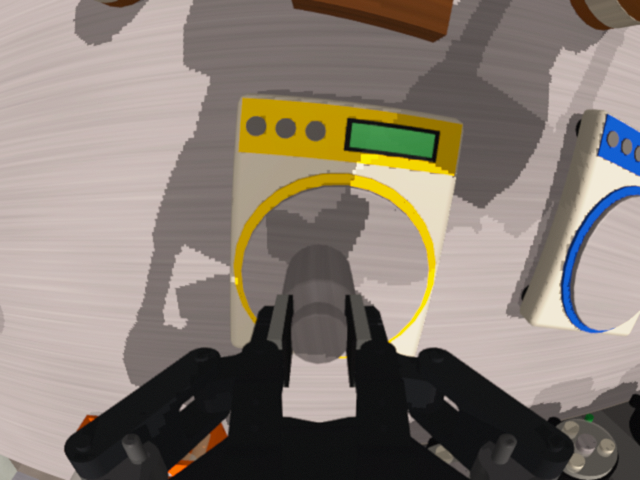

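```bash
python3 - <<'E'
from h import *
from rig import *
s=get_state()
im=cv2.imread('pics/w3.png')
P=s['position']; print(wproj(s,[P,P+[0,0,.019],P+[0,.0114,.019],P+[0,.0114,0],P+[.011,.0114,.019]]).round(0))
x,y=.632,-.215
ov(s,im,[(x,y,.013,.098),(x,y,.013,.108),(x,y,.0185,.088),(x,y,.0185,.042)],'pics/w3o.png',(200,200,440,420,3))
E
```

```text
[[318. 284.]
 [318. 302.]
 [342. 302.]
 [340. 284.]
 [342. 322.]]
```

View pics/w3o.png

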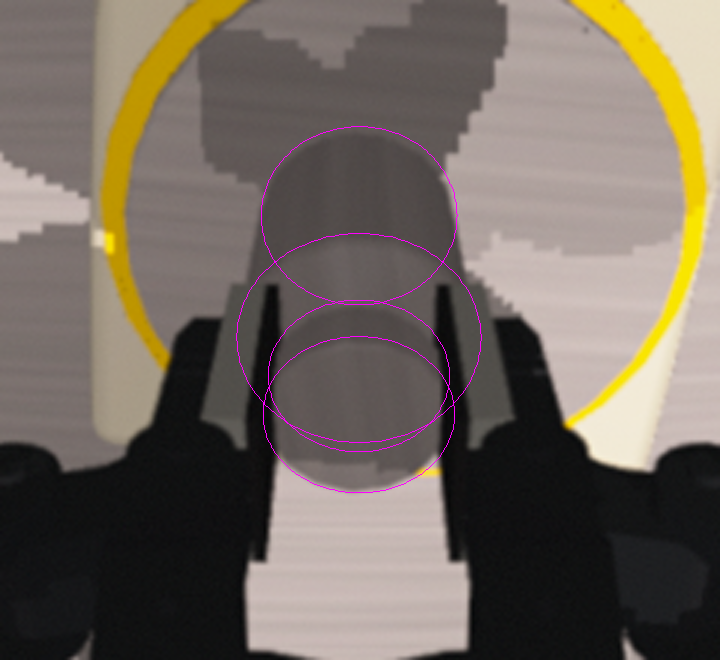

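```bash
python3 - <<'E'
from h import *
from rig import *
s=get_state()
P=s['position']
for x in (-.011,0,.011):
  for z in (0,.013,.03): print(x,z,wproj(s,[P+[x,.0425,z],P+[x,.0114,z]]).round(0).tolist())
E
python3 - <<'E'
import cv2
a=cv2.imread('pics/w2.png'); cv2.imwrite('pics/w2c.png',cv2.resize(a[280:480,380:580],None,fx=3,fy=3))
E
```

```text
-0.011 0 [[401.0, 265.0], [341.0, 265.0]]
-0.011 0.013 [[406.0, 275.0], [342.0, 276.0]]
-0.011 0.03 [[414.0, 291.0], [344.0, 292.0]]
0 0 [[399.0, 284.0], [340.0, 284.0]]
0 0.013 [[404.0, 295.0], [342.0, 296.0]]
0 0.03 [[411.0, 312.0], [344.0, 314.0]]
0.011 0 [[397.0, 302.0], [340.0, 303.0]]
0.011 0.013 [[402.0, 314.0], [341.0, 315.0]]
0.011 0.03 [[409.0, 332.0], [343.0, 334.0]]
```

View pics/w2c.png

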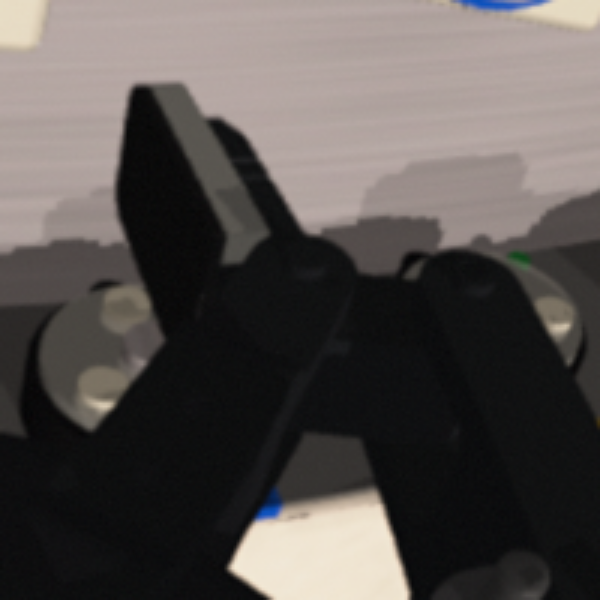

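```bash
python3 - <<'E'
from h import *
from rig import *
s=get_state(); P=s['position']
im=get_image('side')['color']
x0,y0,k=400,240,6
o=cv2.resize(im[y0:y0+90,x0:x0+100],None,fx=k,fy=k,interpolation=cv2.INTER_CUBIC)
def dr(p,c):
    q=(proj('side',p)-[x0,y0]+.5)*k; cv2.polylines(o,[q.astype(int)],True,c,1)
x,y=.632,-.215
for r,z in((.0185,.042),(.0185,.088),(.013,.098),(.013,.108)): dr(cyl(x,y,[(r,z)]),(255,0,255))
for sg in (-1,1): # inner pad face rectangles from TCP to TCP+38
    Y=P[1]+sg*.0114
    dr(np.array([[P[0]-.011,Y,P[2]],[P[0]+.011,Y,P[2]],[P[0]+.011,Y,P[2]+.038],[P[0]-.011,Y,P[2]+.038]]),(0,255,0))
cv2.imwrite('pics/s3o.png',o)
E
```

```text
(no output)
```

View pics/s3o.png

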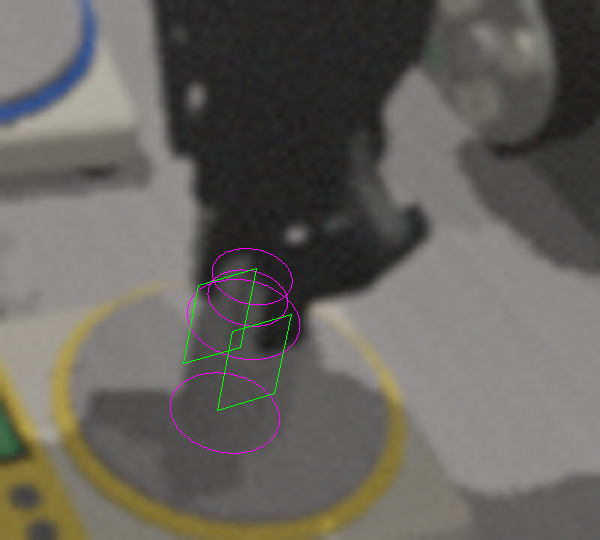

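```bash
python3 - <<'E'
from h import *
from rig import *
s=get_state(); P=s['position']
def tri(w,sd):
    f=lambda v: np.r_[wproj(s,[v])[0]-w,proj('side',[v])[0]-sd]
    r=least_squares(f,P); print((r.x-P).round(4),r.x.round(4),r.fun.round(1))
tri((290.7,295.7),(443.7,296.7))
tri((284,295.7),(443.7,296.7))
# tool-knob in wrist vs side: weight base
for z in (.06,.07,.08,.09,.10): print(z, wpix(s,290.7,295.7,z)-P[:2])
print(wproj(s,[[.632,-.215,.11]]))
E
python3 - <<'E'
import cv2
a=cv2.imread('pics/w3.png'); cv2.imwrite('pics/w3c.png',cv2.resize(a[270:400,240:400],None,fx=5,fy=5,interpolation=cv2.INTER_CUBIC)+30)
E
```

```text
[-0.0061 -0.0125  0.0251] [ 0.6246 -0.2279  0.0851] [-0.1  1.  -3.8  2.3]
[-0.0079 -0.0152  0.0286] [ 0.6228 -0.2306  0.0886] [-0.1  1.  -3.7  2.3]
0.06 [ 0.00673372 -0.01463116]
0.07 [ 0.00143139 -0.01376452]
0.08 [-0.00387094 -0.01289789]
0.09 [-0.00917328 -0.01203126]
0.1 [-0.01447561 -0.01116463]
[[319.15786386 341.76207243]]
```

View pics/w3c.png

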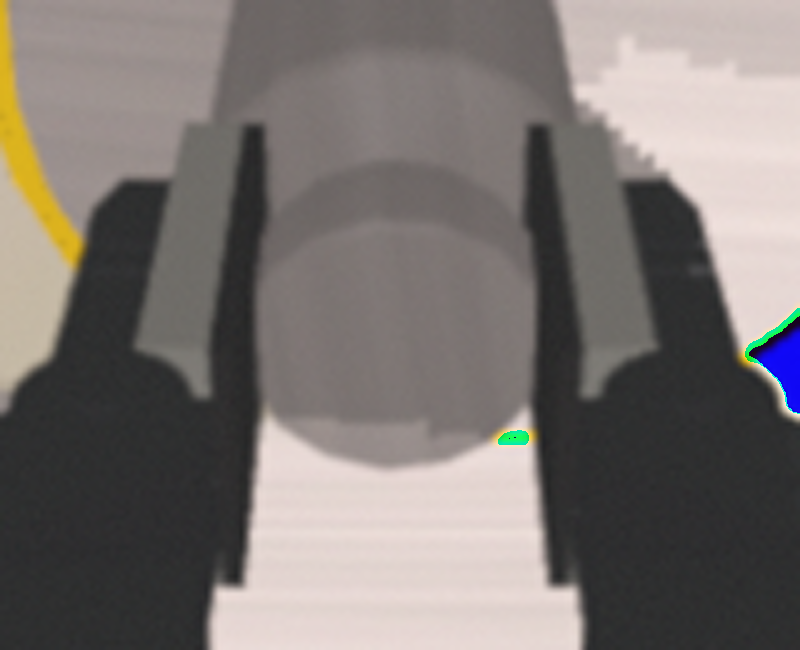

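```bash
python3 -m jog '[255,0,-0.5,0,0,0,0, 255,0,-1,0,0,0,0, 255,0,-2,0,0,0,0, 255,0,-4,0,0,0,0, 255,0,-4,0,0,0,0]' 70; python3 - <<'E'
from h import *
from rig import *
s=get_state()
im=get_image('wrist')['color'][200:440,200:440]; 
b=get_image('side')['color'][180:340,380:540]
cv2.imwrite('pics/s4.png',np.hstack([cv2.resize(b,(400,400)),cv2.resize(im,(400,400))]))
go((.442,-.178,.14),0)
E
```

```text
clock: 5.28
position: [0.6322, -0.216, 0.1017]
ee_rot: [-0.706, 0.708, 0.002, 0.001]
contact_force: [-0.0, 0.1, -4.8]
width: 0.0222
t 5.38 pos [ 0.6304 -0.2153  0.0995] F [ 0.   0.2 -5.7] w 0.0222 q6 -2.0 
 shift [-18.84  -4.05   3.73] turn [-0.001  0.001 -0.   ] yaw x 0.0
```

View pics/s4.png

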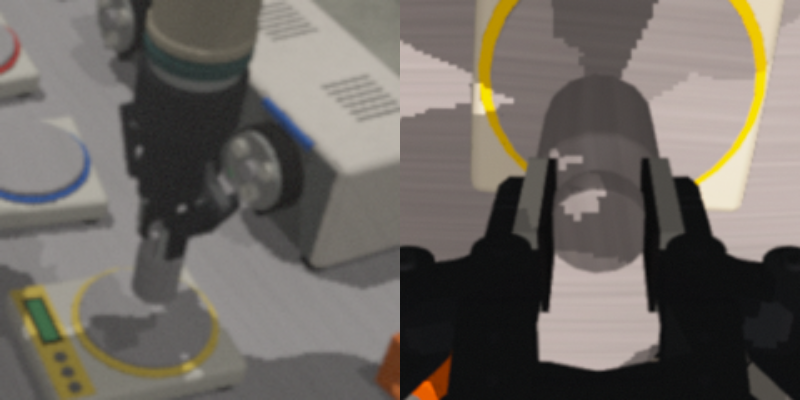

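```bash
python3 -m jog '[255,-2,-0.5,0.4,0,0,0, 255,-5,-1,1,0,0,0, 255,-9,-1,1.8,0,0,0, 255,-13,-1,2.6,0,0,0, 255,-16,-1,3.2,0,0,0, 255,-18,-1,3.5,0,0,0, 255,-18.9,-1,3.7,0,0,0, 255,-18.9,-1,3.7,0,0,0, 255,-18.9,-1,3.7,0,0,0, 255,-18.9,-1,3.7,0,0,0]'; python3 - <<'E'
from h import *
from rig import *
go((.441,-.1785,.032),0)
s=get_state()
im=get_image('wrist')['color']; x,y=.442,-.178
ov(s,im,[(x,y,.0295,.026),(x,y,.0295,.012)],'pics/w5.png',(200,180,440,430,3))
b=get_image('side')['color'][220:370,280:430]; cv2.imwrite('pics/s5.png',cv2.resize(b,(600,600)))
E
```

```text
clock: 6.62
position: [0.4425, -0.1786, 0.1095]
ee_rot: [-0.707, 0.707, 0.0, 0.0]
contact_force: [-0.8, 0.3, -4.2]
width: 0.0219
t 6.62 pos [ 0.4425 -0.1786  0.1095] F [-0.8  0.3 -4.2] w 0.0219 q6 -2.1 
 shift [-0.15  7.75  0.01] turn [0.    0.002 0.004] yaw x 0.0
```

View pics/w5.png

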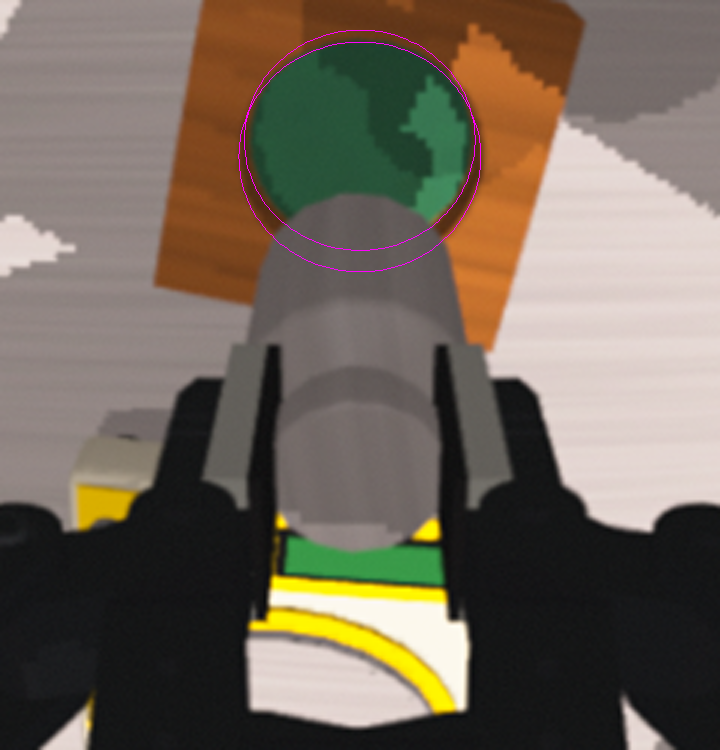

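View pics/s5.png

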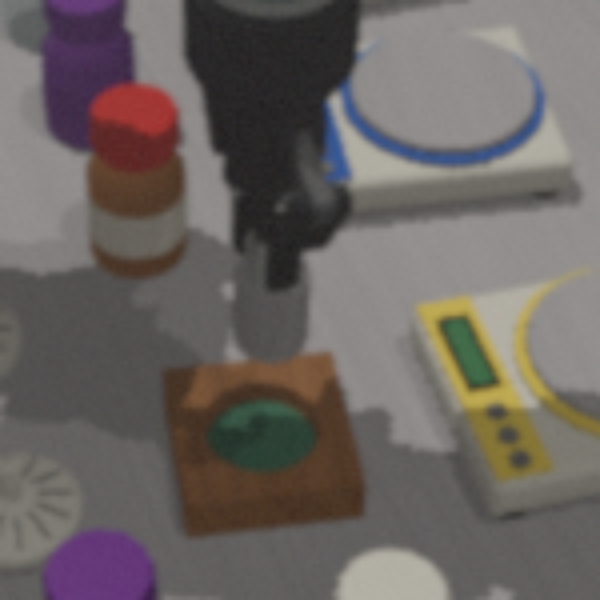

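```bash
python3 -m jog '[255,-0.1,3,0,0,0,0, 255,-0.1,6,0,0,0,0, 255,-0.1,7,0,0,0,0, 255,-0.1,7.3,0,0,0,0, 255,-0.1,7.5,0,0,0,0, 255,-0.1,7.6,0,0,0,0, 255,-0.1,7.7,0,0,0,0, 255,-0.1,7.7,0,0,0,0]'; python3 - <<'E'
from h import *
go((.441,-.1785,.030),0)
E
```

```text
clock: 7.72
position: [0.4407, -0.1784, 0.0329]
ee_rot: [-0.707, 0.707, 0.0, 0.0]
contact_force: [0.2, 0.1, -4.4]
width: 0.0224
t 7.72 pos [ 0.4407 -0.1784  0.0329] F [ 0.2  0.1 -4.4] w 0.0224 q6 -2.1 
 shift [ 0.03  0.29 -0.01] turn [0.001 0.001 0.004] yaw x 0.0
```

```bash
python3 -m jog '[255,0,0.1,0,0,0,0, 255,0,0.2,0,0,0,0, 255,0,0.2,0,0,0,0]'; python3 -m jog '[255,0,0.1,0,0,0,0, 255,0,0.1,0,0,0,0]'; python3 -m jog '[255,0,0.1,0,0,0,0, 255,0,0.1,0,0,0,0]'
```

```text
clock: 8.1
position: [0.4405, -0.1783, 0.0305]
ee_rot: [0.707, -0.707, 0.0, 0.0]
contact_force: [0.0, 0.1, -5.3]
width: 0.0222
clock: 8.35
position: [0.4408, -0.1784, 0.03]
ee_rot: [-0.707, 0.707, 0.0, 0.0]
contact_force: [-1.2, 1.2, 0.6]
width: 0.0219
clock: 8.6
position: [0.441, -0.1785, 0.03]
ee_rot: [-0.707, 0.707, 0.0, 0.0]
contact_force: [-2.8, 2.6, 8.2]
width: 0.0222
```

Seated. Back off a touch, open, rise.

```bash
python3 -m jog '[255,0,-0.1,0,0,0,0, 255,0,-0.1,0,0,0,0, 200,0,-0.1,0,0,0,0, 120,0,-0.1,0,0,0,0, 0,0,-0.1,0,0,0,0, 0,0,-0.1,0,0,0,0, 0,0,-0.1,0,0,0,0, 0,0,-2,0,0,0,0, 0,0,-6,0,0,0,0, 0,0,-11,0,0,0,0, 0,0,-16,0,0,0,0, 0,0,-16,0,0,0,0]'; python3 - <<'E'
from h import *
from rig import *
go((.436,-.006,.19),0)
s=get_state()
im=get_image('wrist')['color']; cv2.imwrite('pics/w6.png',im)
b=get_image('side')['color'][220:370,280:430]; cv2.imwrite('pics/s6.png',cv2.resize(b,(600,600)))
E
```

```text
clock: 10.1
position: [0.4433, -0.1799, 0.1927]
ee_rot: [-0.705, 0.709, 0.003, 0.003]
contact_force: [-0.2, -1.0, -1.3]
width: 0.0856
t 10.1 pos [ 0.4433 -0.1799  0.1927] F [-0.2 -1.  -1.3] w 0.0856 q6 -2.1 
 shift [-0.73  0.18 17.39] turn [0.034 0.001 0.06 ] yaw x 0.0
```

View pics/w6.png

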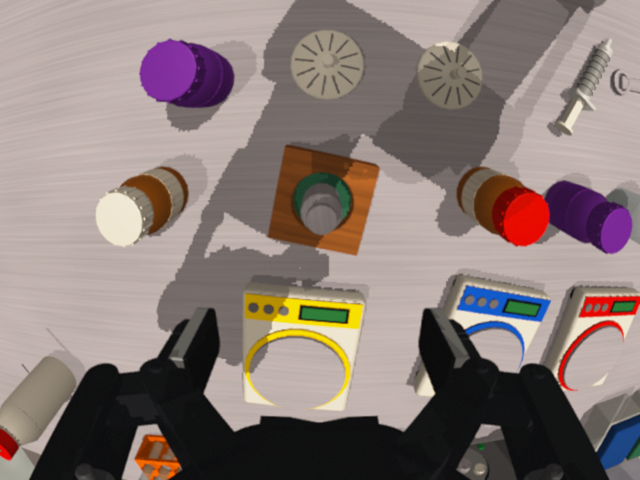

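View pics/s6.png

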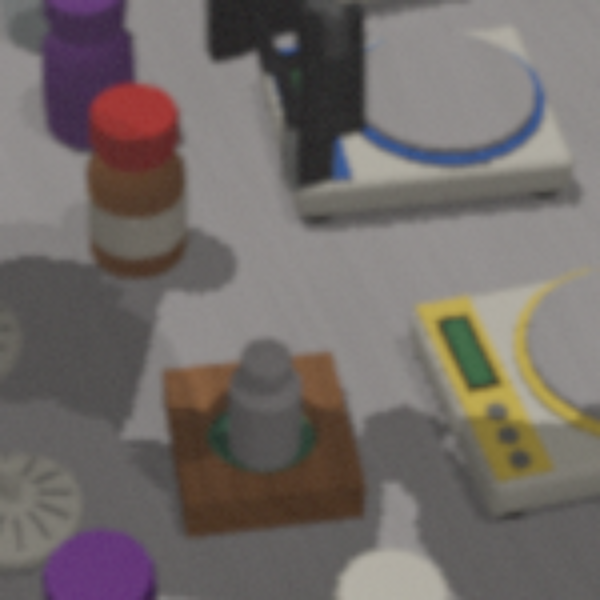

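```bash
python3 -m jog '[0,-0.1,0,3,0,0,0, 0,-0.2,0,8,0,0,0, 0,-0.3,0,13,0,0,0, 0,-0.3,0,18,0,0,0, 0,-0.4,0,23,0,0,0, 0,-0.4,0,28,0,0,0, 0,-0.4,0,33,0,0,0, 0,-0.5,0,38,0,0,0, 0,-0.5,0,43,0,0,0, 0,-0.5,0,48,0,0,0, 0,-0.5,0,52,0,0,0, 0,-0.5,0,54.1,0,0,0]'; python3 -m jog '[0,0,0,0,0,0,0, 0,0,0,0,0,0,0]'; python3 - <<'E'
from h import *
from rig import *
go((.4377,.3616,.046),0)
s=get_state()
im=get_image('wrist')['color']
B=lambda x,y:[(x,y,.0235,.105),(x,y,.028,.0)]
ov(s,im,B(.4377,.3616)+B(.575,.3925)+[(.6533,.2073,.055,.042)],'pics/w7.png')
E
```

```text
clock: 11.7
position: [0.4343, 0.3637, 0.1863]
ee_rot: [-0.706, 0.708, -0.001, -0.002]
contact_force: [-0.1, 0.2, 0.0]
width: 0.0858
clock: 11.95
position: [0.4353, 0.361, 0.1881]
ee_rot: [-0.706, 0.708, -0.001, -0.0]
contact_force: [0.1, -0.4, -0.1]
width: 0.0855
t 11.95 pos [0.4353 0.361  0.1881] F [ 0.1 -0.4 -0.1] w 0.0855 q6 -1.0 
 shift [ 0.26 14.21  0.08] turn [ 0.013 -0.005 -0.008] yaw x -0.0
```

View pics/w7.png

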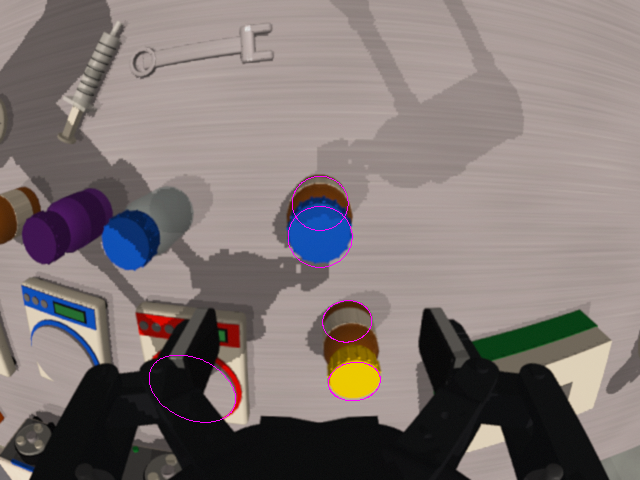

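```bash
python3 -m jog '[0,0.2,3,0.1,0,0,0, 0,0.3,8,0.1,0,0,0, 0,0.3,11.5,0.1,0,0,0, 0,0.3,13.5,0.1,0,0,0, 0,0.3,14,0.1,0,0,0, 0,0.3,14,0.1,0,0,0, 0,0.3,14,0.1,0,0,0]'; python3 - <<'E'
from h import *
from rig import *
go((.4377,.3616,.046),0)
s=get_state()
im=get_image('wrist')['color']
cv2.imwrite('pics/w8.png',im)
b=get_image('scene')['color'][220:400,360:560]; cv2.imwrite('pics/s8.png',cv2.resize(b,(800,600)))
E
```

```text
clock: 12.88
position: [0.4395, 0.3639, 0.05]
ee_rot: [0.708, -0.707, -0.001, -0.001]
contact_force: [-0.1, -1.1, 1.0]
width: 0.0856
t 12.88 pos [0.4395 0.3639 0.05  ] F [-0.1 -1.1  1. ] w 0.0856 q6 -1.0 
 shift [-0.18  0.4  -0.23] turn [-0.01  -0.003  0.015] yaw x -0.0
```

View pics/w8.png

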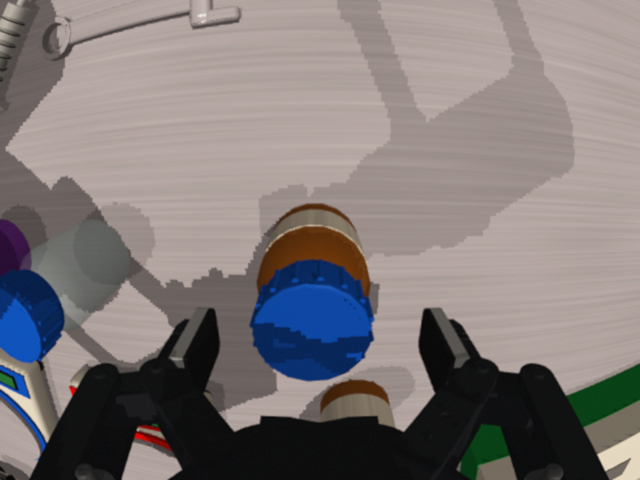

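View pics/s8.png

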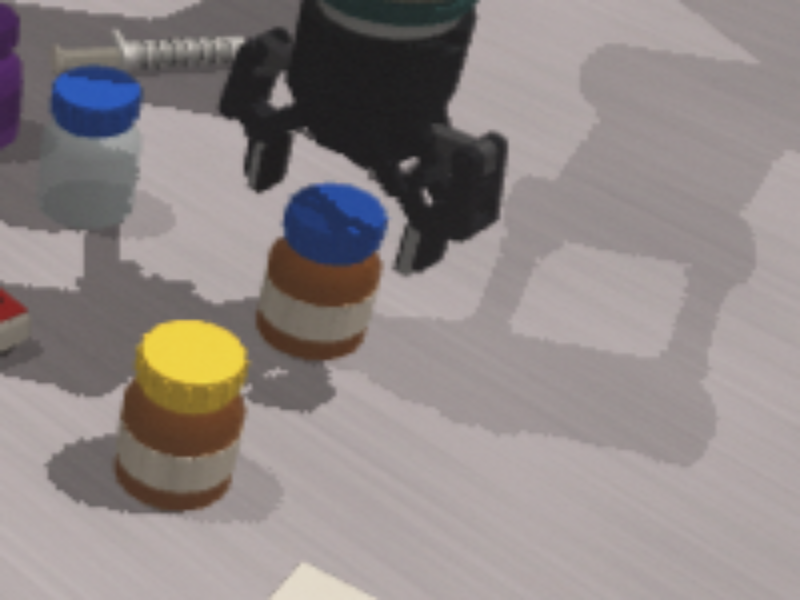

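```bash
python3 -m jog '[0,0,0.4,0,0,0,0, 0,0,0.4,0,0,0,0, 255,0,0.4,0,0,0,0, 255,0,0.4,0,0,0,0, 255,0,0.4,0,0,0,0, 255,0,0.4,0,0,0,0, 255,0,0.4,0,0,0,0, 255,0,0.4,0,0,0,0]' 50; python3 - <<'E'
from h import *
from rig import *
go((.4377,.3616,.046),0)
s=get_state()
im=get_image('wrist')['color']
cv2.imwrite('pics/w9.png',im[180:460,180:460])
b=get_image('side')['color'][130:230,220:320]; cv2.imwrite('pics/s9.png',cv2.resize(b,(600,600)))
E
```

```text
clock: 13.98
position: [0.4387, 0.3635, 0.0449]
ee_rot: [-0.707, 0.707, 0.0, 0.0]
contact_force: [-0.7, -2.1, 3.9]
width: 0.0456
t 13.97 pos [0.4387 0.3635 0.0449] F [-0.7 -2.1  3.9] w 0.0456 q6 -1.0 
 shift [-0.1  -0.11 -0.19] turn [0.    0.001 0.003] yaw x 0.0
```

View pics/w9.png

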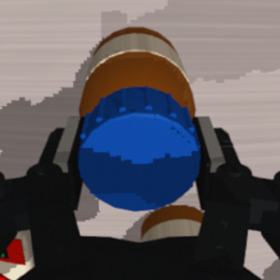

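View pics/s9.png

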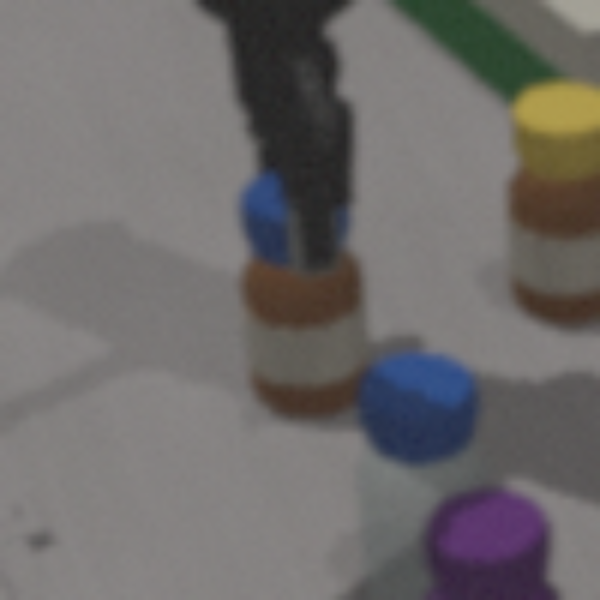

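```bash
python3 -m jog '[255,0,-0.5,0,0,0,0, 255,0,-1.5,0,0,0,0, 255,0,-4,0,0,0,0, 255,0,-8,0,0,0,0, 255,0,-13,0,0,0,0, 255,2,-18,-5,0,0,0, 255,4,-20,-10,0,0,0, 255,6,-20,-15,0,0,0, 255,8,-20,-20,0,0,0, 255,10,-20,-25,0,0,0, 255,12,-20,-30,0,0,0, 255,13.5,-20,-34,0,0,0]'; python3 -m jog '[255,0,0,-1,0,0,0, 255,0,0,-1,0,0,0, 255,0,0,-1,0,0,0, 255,0,0,-1,0,0,0]'; python3 - <<'E'
from h import *
from rig import *
go((.634,.012,.19),0)
s=get_state()
im=get_image('wrist')['color']
ov(s,im,[(.6343,.0144,.055,.042),(.636,-.207,.055,.042),(.6533,.2073,.055,.042)],'pics/w10.png')
cv2.imwrite('pics/w10r.png',im)
E
```

```text
clock: 15.58
position: [0.574, 0.0217, 0.2446]
ee_rot: [0.707, -0.707, 0.0, -0.0]
contact_force: [0.8, 0.0, -2.6]
width: 0.0457
clock: 16.08
position: [0.5732, 0.015, 0.2448]
ee_rot: [0.707, -0.707, -0.001, 0.001]
contact_force: [0.6, -0.9, -3.3]
width: 0.0455
t 16.07 pos [0.5732 0.015  0.2448] F [ 0.6 -0.9 -3.3] w 0.0455 q6 -1.67 
 shift [ 6.08  5.48 -0.32] turn [-0.004  0.013  0.001] yaw x 0.1
```

View pics/w10.png

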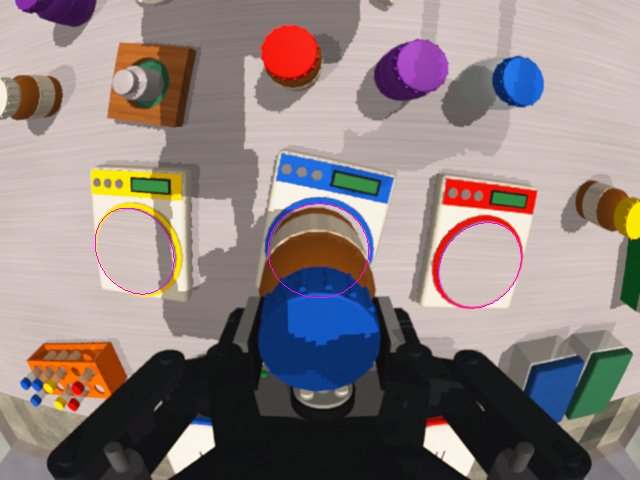

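```bash
python3 - <<'E'
from h import *
from rig import *
s=get_state(); im=cv2.imread('pics/w10r.png')
L=[(.6343,.0144,.055,.042),(.636,-.207,.055,.042),(.6533,.2073,.055,.042)]
ov(s,im,L,'pics/a.png',(250,180,390,300,3)); ov(s,im,L,'pics/b.png',(80,180,200,310,3)); ov(s,im,L,'pics/c.png',(420,190,540,320,3))
f=lambda n:cv2.copyMakeBorder(cv2.imread(n),0,390-cv2.imread(n).shape[0],0,0,cv2.BORDER_CONSTANT)
cv2.imwrite('pics/w10z.png',cv2.resize(np.hstack([f('pics/b.png'),f('pics/a.png'),f('pics/c.png')])[:, :],None,fx=.69,fy=.69,interpolation=cv2.INTER_AREA))
cv2.imwrite('pics/a.png',cv2.resize(cv2.imread('pics/a.png'),None,fx=1.5,fy=1.5))
E
```

```text
(no output)
```

View pics/a.png

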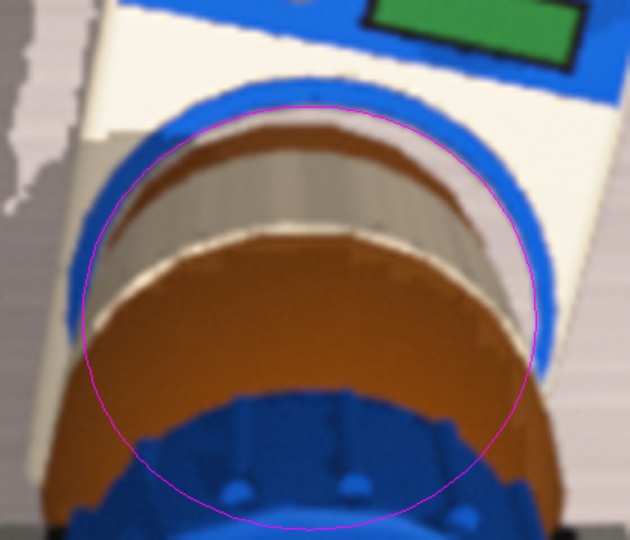

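View pics/c.png

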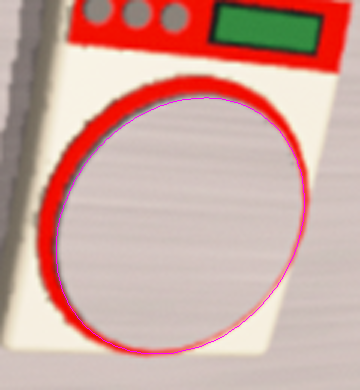

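View pics/b.png

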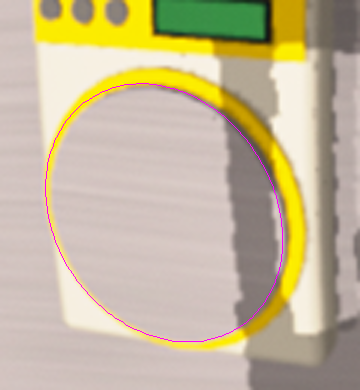

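```bash
python3 - <<'E'
from h import *
from rig import *
s=get_state(); im=cv2.imread('pics/w10r.png'); P=s['position']
L=[(P[0]+dx,P[1],r,P[2]+z-.045) for dx in (-.001,) for r,z in ((.0235,.105),(.0235,.083),(.028,.062),(.028,0))]
ov(s,im,L,'pics/d.png',(220,190,420,410,3))
E
```

```text
(no output)
```

View pics/d.png

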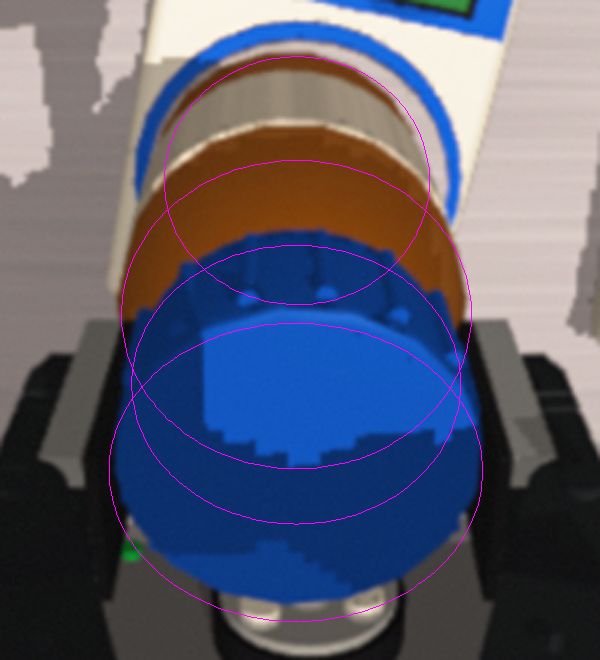

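```bash
python3 -m jog '[255,2,3,0,0,0,0, 255,5,7,0,0,0,0, 255,6.2,10,0,0,0,0, 255,6.2,12,0,0,0,0, 255,6.2,13.4,0,0,0,0, 255,6.2,14.4,0,0,0,0, 255,6.2,14.8,0,0,0,0, 255,6.2,14.8,0,0,0,0]'; python3 - <<'E'
from h import *
from rig import *
go((.6353,.0144,.09),0)
b=get_image('side')['color'][190:310,320:440]; cv2.imwrite('pics/s11.png',cv2.resize(b,(600,600)))
b=get_image('scene')['color'][190:310,220:340]; cv2.imwrite('pics/t11.png',cv2.resize(b,(600,600)))
E
```

```text
clock: 17.12
position: [0.6358, 0.0137, 0.0971]
ee_rot: [0.707, -0.707, -0.0, -0.0]
contact_force: [0.4, -0.5, -2.8]
width: 0.0461
t 17.12 pos [0.6358 0.0137 0.0971] F [ 0.4 -0.5 -2.8] w 0.0461 q6 -1.66 
 shift [-0.05  0.71  0.07] turn [-0.     0.001  0.006] yaw x 0.0
```

View pics/s11.png

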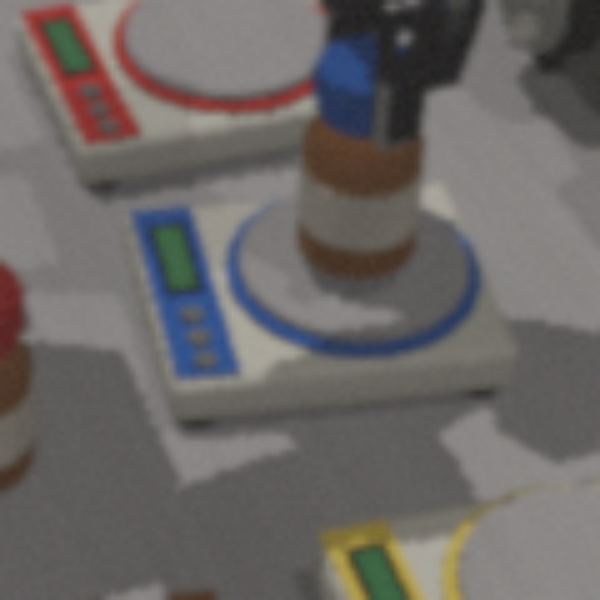

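View pics/t11.png

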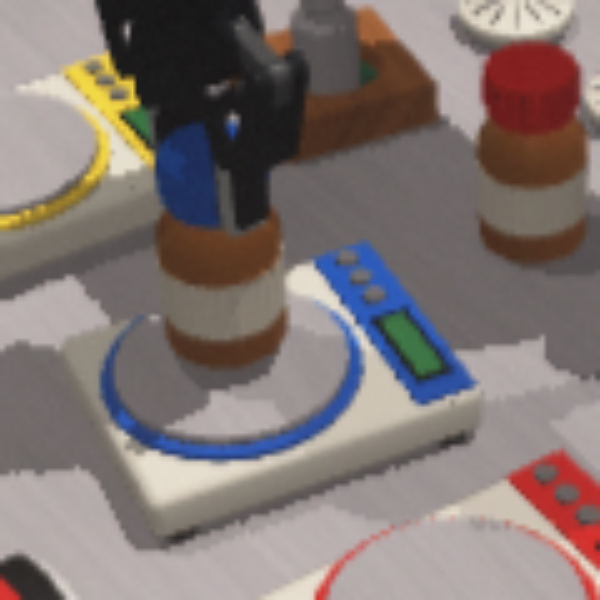

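```bash
python3 -m jog '[255,0,0.2,0.05,0,0,0, 255,0,0.4,0.05,0,0,0, 255,0,0.5,0.05,0,0,0, 255,0,0.5,0.05,0,0,0]'; python3 -m jog '[255,0,0.1,0,0,0,0, 255,0,0.2,0,0,0,0, 255,0,0.2,0,0,0,0]';  python3 -m jog '[255,0,0.1,0,0,0,0, 255,0,0.1,0,0,0,0]'
```

```text
clock: 17.73
position: [0.6354, 0.0141, 0.0915]
ee_rot: [0.707, -0.707, 0.0, 0.0]
contact_force: [-1.2, 0.1, -3.2]
width: 0.0454
clock: 18.1
position: [0.6355, 0.0142, 0.0895]
ee_rot: [0.707, -0.707, 0.0, 0.0]
contact_force: [0.6, -0.2, -3.1]
width: 0.0458
clock: 18.35
position: [0.6355, 0.0142, 0.0885]
ee_rot: [0.707, -0.707, 0.0, 0.0]
contact_force: [0.3, 0.9, -3.5]
width: 0.0454
```

```bash
for i in 1 2; do python3 -m jog '[255,0,0.1,0,0,0,0, 255,0,0.1,0,0,0,0]' | grep -E "pos|force"; done
```

```text
position: [0.6355, 0.0142, 0.0875]
contact_force: [0.2, -0.4, -3.2]
position: [0.6358, 0.0141, 0.087]
contact_force: [0.3, 0.3, -0.4]
```

```bash
python3 -m jog '[255,0,0.05,0,0,0,0, 200,0,0.05,0,0,0,0, 100,0,0.05,0,0,0,0, 0,0,0.05,0,0,0,0, 0,0,0.05,0,0,0,0, 0,0,0.05,0,0,0,0, 0,0,0.05,0,0,0,0, 0,0,-2,0,0,0,0, 0,0,-6,0,0,0,0, 0,0,-11,0,0,0,0, 0,0,-12,0,0,0,0, 0,0,-12,0,0,0,0]'; python3 - <<'E'
from h import *
from rig import *
go((.575,.3925,.2),0)
s=get_state()
im=get_image('wrist')['color']
x,y=.6343,.0144
ov(s,im,[(x,y,.0235,.147),(x,y,.028,.042),(x,y,.055,.042)],'pics/w12.png')
E
```

```text
clock: 20.35
position: [0.6357, 0.0141, 0.207]
ee_rot: [-0.707, 0.707, 0.0, 0.0]
contact_force: [-0.4, 0.0, -1.2]
width: 0.0854
t 20.35 pos [0.6357 0.0141 0.207 ] F [-0.4  0.  -1.2] w 0.0854 q6 -1.66 
 shift [-6.06  0.7  37.84] turn [0.    0.001 0.008] yaw x 0.0
```

View pics/w12.png

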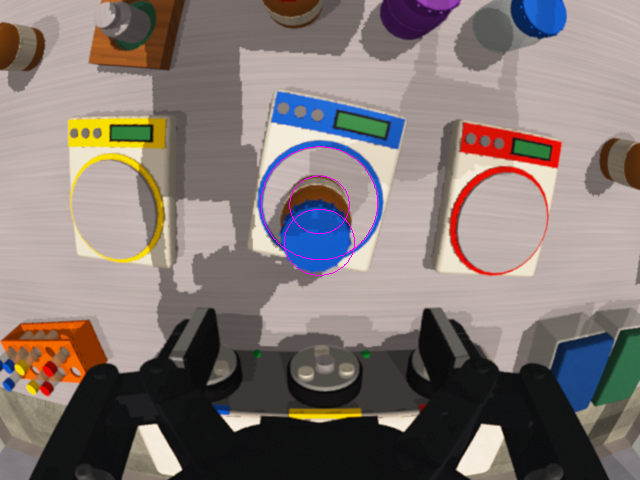

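```bash
python3 - <<'E'
from h import *
def side_ray(u,v,z,c='side'):
    K,R,t=CAM[c]; d=R.T@np.linalg.inv(K)@[u,v,1]; o=-R.T@t; return (o+d*(z-o[2])/d[2]).round(3)
# side: bottom corners of box
for p in ((286,135),(321,153),(349,145)): print(p,side_ray(*p,0))
for p in ((286,118),(322,136),(350,128),(315,103)): print(p,side_ray(*p,.06),side_ray(*p,.08))
for p in ((395,440),(440,394),(395,468)): print(p,side_ray(*p,.07,'scene'),side_ray(*p,0,'scene'))
E
```

```text
(286, 135) [0.574 0.672 0.   ]
(321, 153) [0.643 0.521 0.   ]
(349, 145) [0.744 0.537 0.   ]
(286, 118) [0.577 0.673 0.06 ] [0.567 0.634 0.08 ]
(322, 136) [0.646 0.519 0.06 ] [0.634 0.484 0.08 ]
(350, 128) [0.746 0.536 0.06 ] [0.731 0.501 0.08 ]
(315, 103) [0.702 0.743 0.06 ] [0.688 0.703 0.08 ]
(395, 440) [0.735 0.519 0.07 ] [0.702 0.495 0.   ]
(440, 394) [0.62 0.51 0.07] [0.575 0.485 0.   ]
(395, 468) [0.765 0.549 0.07 ] [0.736 0.528 0.   ]
```

```bash
python3 -m jog '[0,-1,0,3,0,0,0, 0,-1.5,0,8,0,0,0, 0,-2,0,13,0,0,0, 0,-3,0,18,0,0,0, 0,-4,0,23,0,0,0, 0,-5,0,28,0,0,0, 0,-6,0,32,0,0,0, 0,-6,0,35,0,0,0, 0,-6,0,37,0,0,0, 0,-6,0,37.8,0,0,0, 0,-6,0,37.8,0,0,0, 0,-6,0,37.8,0,0,0]'; python3 - <<'E'
from h import *
from rig import *
go((.575,.3925,.045),0)
s=get_state()
im=get_image('wrist')['color']
x,y=.575,.3925
ov(s,im,[(x,y,.0235,.105),(x,y,.028,.0)],'pics/w13.png',(200,150,440,370,3))
E
```

```text
clock: 21.9
position: [0.5758, 0.3909, 0.2066]
ee_rot: [-0.707, 0.707, -0.0, 0.0]
contact_force: [1.4, -0.5, 0.8]
width: 0.0853
t 21.9 pos [0.5758 0.3909 0.2066] F [ 1.4 -0.5  0.8] w 0.0853 q6 -1.07 
 shift [-0.08 16.16  0.17] turn [ 0.005 -0.008 -0.001] yaw x -0.1
```

View pics/w13.png

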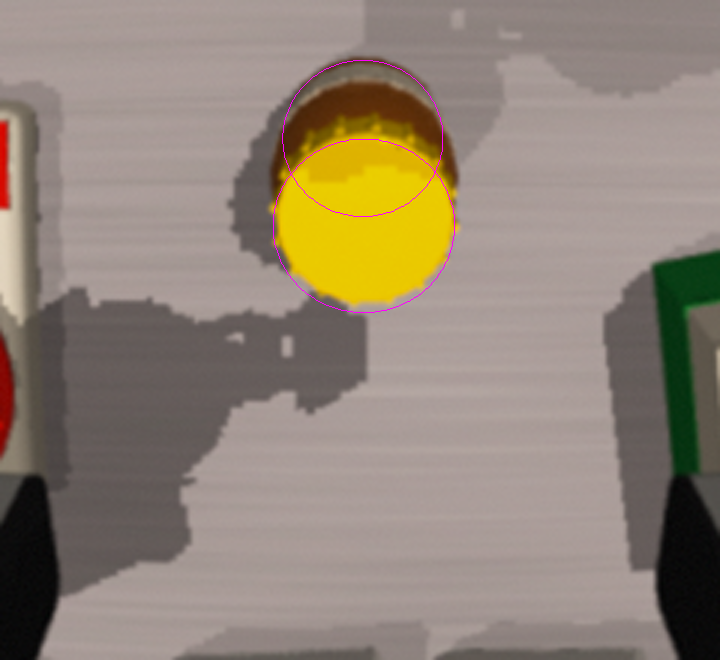

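```bash
python3 -m jog '[0,-0.2,4,0.2,0,0,0, 0,-0.2,9,0.2,0,0,0, 0,-0.2,13,0.2,0,0,0, 0,-0.2,15.5,0.2,0,0,0, 0,-0.2,16.1,0.2,0,0,0, 0,-0.2,16.1,0.2,0,0,0, 0,-0.2,16.1,0.2,0,0,0, 255,-0.2,16.1,0.2,0,0,0, 255,-0.2,16.1,0.2,0,0,0, 255,-0.2,16.1,0.2,0,0,0, 255,-0.2,16.1,0.2,0,0,0, 255,-0.2,16.1,0.2,0,0,0]' 50; python3 -m jog '[255,0,0,0,0,0,0, 255,0,0,0,0,0,0]'
```

```text
clock: 23.45
position: [0.574, 0.3942, 0.0466]
ee_rot: [0.707, -0.707, -0.0, -0.0]
contact_force: [-0.9, -2.2, 6.0]
width: 0.0459
clock: 23.7
position: [0.574, 0.3943, 0.0467]
ee_rot: [0.707, -0.707, -0.001, -0.0]
contact_force: [-0.6, -1.5, 6.0]
width: 0.0455
```

```bash
python3 -m jog '[255,0,-0.5,0,0,0,0, 255,0,-1.5,0,0,0,0, 255,0,-4,0,0,0,0, 255,0,-8,0,0,0,0, 255,0,-13,0,0,0,0, 255,0,-18,-2,0,0,0, 255,0,-21,-6,0,0,0, 255,0,-21.5,-11,0,0,0, 255,0,-21.5,-16,0,0,0, 255,0,-21.5,-21,0,0,0, 255,0,-21.5,-26,0,0,0, 255,0,-21.5,-31,0,0,0]'; python3 -m jog '[255,0,0,-5,0,0,0, 255,0,0,-10,0,0,0, 255,0,0,-15,0,0,0, 255,0,0,-20,0,0,0, 255,0,0,-24,0,0,0, 255,0,0,-27,0,0,0, 255,0,0,-28.5,0,0,0, 255,0,0,-29,0,0,0, 255,0,0,-29,0,0,0, 255,0,0,-29,0,0,0]';  python3 - <<'E'
from h import *
from rig import *
go((.6365,-.207,.1),0)
s=get_state(); P=s['position']
im=get_image('wrist')['color']
x,y=.636,-.207
ov(s,im,[(x,y,.055,.042),(P[0]-.0005,P[1],.028,P[2]-.0465),(.6343,.0144,.028,.042),(.6343,.0144,.0235,.147)],'pics/w14.png')
E
```

```text
clock: 25.2
position: [0.5732, 0.0827, 0.2607]
ee_rot: [0.707, -0.707, -0.0, 0.0]
contact_force: [0.4, -0.8, -3.0]
width: 0.0457
clock: 26.45
position: [0.5737, -0.2046, 0.2608]
ee_rot: [0.707, -0.707, -0.001, 0.0]
contact_force: [0.0, 0.1, -2.7]
width: 0.0458
t 26.45 pos [ 0.5737 -0.2046  0.2608] F [ 0.   0.1 -2.7] w 0.0458 q6 -2.03 
 shift [ 6.28 16.08 -0.26] turn [-0.005  0.01   0.001] yaw x 0.1
```

View pics/w14.png

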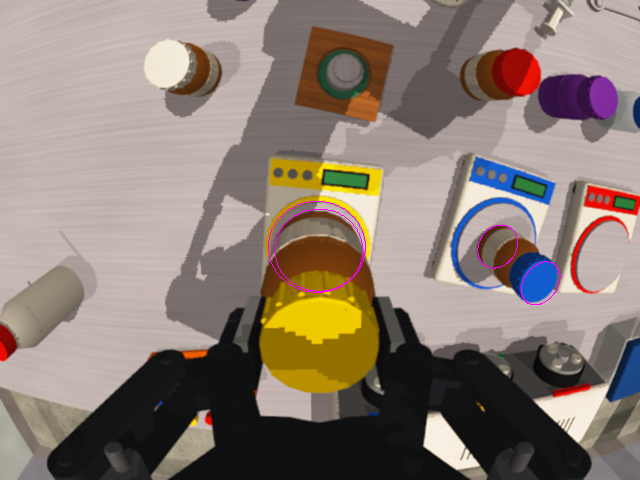

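```bash
python3 -m jog '[255,2,3,-0.1,0,0,0, 255,5,7,-0.2,0,0,0, 255,6.3,11,-0.2,0,0,0, 255,6.3,14,-0.2,0,0,0, 255,6.3,15.6,-0.2,0,0,0, 255,6.3,16.2,-0.2,0,0,0, 255,6.3,16.5,-0.2,0,0,0, 255,6.3,16.5,-0.2,0,0,0, 255,6.3,16.5,-0.2,0,0,0]';  python3 - <<'E'
from h import *
from rig import *
go((.6365,-.207,.0887),0)
b=get_image('side')['color'][220:360,380:520]; cv2.imwrite('pics/s15.png',cv2.resize(b,(600,600)))
E
```

```text
clock: 27.62
position: [0.6371, -0.2081, 0.0968]
ee_rot: [-0.707, 0.707, 0.001, 0.001]
contact_force: [-0.1, 0.4, -3.6]
width: 0.0457
t 27.62 pos [ 0.6371 -0.2081  0.0968] F [-0.1  0.4 -3.6] w 0.0457 q6 -1.99 
 shift [-0.06  0.81  0.11] turn [ 0.005 -0.     0.013] yaw x -0.0
```

View pics/s15.png

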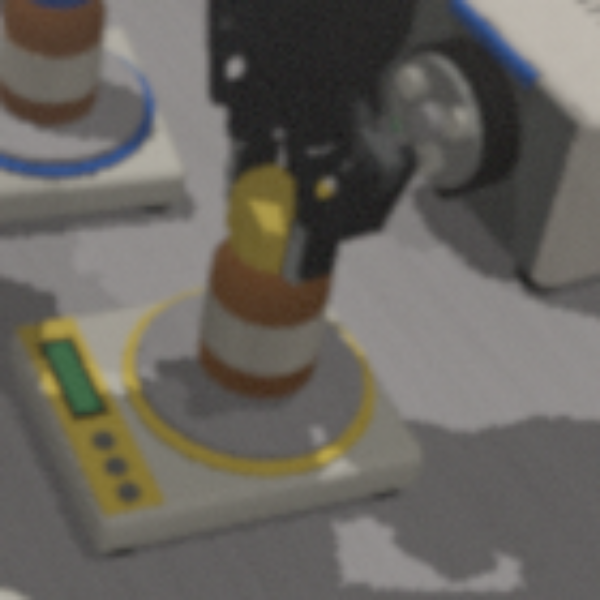

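```bash
python3 -m jog '[255,0,0.2,0.1,0,0,0, 255,0,0.4,0.1,0,0,0, 255,0,0.5,0.1,0,0,0, 255,0,0.5,0.1,0,0,0]'| grep -E "pos|force"; for i in 1 2 3 4; do python3 -m jog '[255,0,0.1,0,0,0,0, 255,0,0.1,0,0,0,0]' | grep -E "pos|force"; done
```

```text
position: [0.6365, -0.2068, 0.0904]
contact_force: [-0.3, -0.6, -2.4]
position: [0.6365, -0.2068, 0.0895]
contact_force: [-0.5, 0.6, -2.9]
position: [0.6367, -0.2069, 0.0888]
contact_force: [0.1, -0.1, -2.7]
position: [0.637, -0.2069, 0.0887]
contact_force: [0.4, 0.2, 3.4]
position: [0.6372, -0.207, 0.0887]
contact_force: [-2.7, 0.6, 7.9]
```

```bash
python3 -m jog '[255,0,-0.15,0,0,0,0, 255,0,-0.15,0,0,0,0, 200,0,-0.15,0,0,0,0, 100,0,-0.15,0,0,0,0, 0,0,-0.15,0,0,0,0, 0,0,-0.15,0,0,0,0, 0,0,-0.15,0,0,0,0, 0,0,-2,0,0,0,0, 0,0,-6,0,0,0,0, 0,0,-11,0,0,0,0, 0,0,-16,0,0,0,0, 0,0,-17,0,0,0,0]'; python3 - <<'E'
from h import *
from rig import *
go((.4358,-.0062,.2),0)
s=get_state()
im=get_image('wrist')['color']
x,y=.636,-.207
ov(s,im,[(x,y,.0235,.147),(x,y,.028,.042),(x,y,.055,.042)],'pics/w16.png')
E
```

```text
clock: 30.68
position: [0.6384, -0.2076, 0.2613]
ee_rot: [-0.706, 0.708, 0.003, 0.003]
contact_force: [0.2, -0.9, -0.8]
width: 0.0855
t 30.68 pos [ 0.6384 -0.2076  0.2613] F [ 0.2 -0.9 -0.8] w 0.0855 q6 -1.99 
 shift [-20.3    5.91  20.16] turn [0.024 0.001 0.054] yaw x 0.0
```

View pics/w16.png

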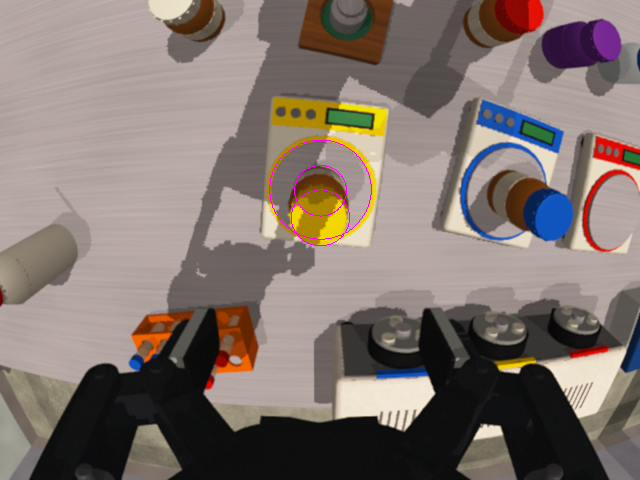

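```bash
python3 -m jog '[0,-3,0,3,0,0,0, 0,-6,0,6,0,0,0, 0,-9,1,9,0,0,0, 0,-12,2,12,0,0,0, 0,-15,3,15,0,0,0, 0,-18,4,18,0,0,0, 0,-20,5,19.8,0,0,0, 0,-20.3,6,20.2,0,0,0, 0,-20.3,6,20.2,0,0,0, 0,-20.3,6,20.2,0,0,0, 0,-20.3,6,20.2,0,0,0]'; python3 - <<'E'
from h import *
from rig import *
go((.4358,-.0062,.045),0)
s=get_state()
im=get_image('wrist')['color']
x,y=.4358,-.0062
ov(s,im,[(x,y,.0235,.105),(x,y,.028,.0)],'pics/w17.png',(180,130,460,370,2))
E
```

```text
clock: 32.1
position: [0.4346, -0.0055, 0.1968]
ee_rot: [-0.707, 0.707, -0.0, 0.0]
contact_force: [-0.5, 0.0, 0.5]
width: 0.0853
t 32.1 pos [ 0.4346 -0.0055  0.1968] F [-0.5  0.   0.5] w 0.0853 q6 -1.74 
 shift [ 0.11 15.18 -0.06] turn [ 0.002 -0.005  0.004] yaw x -0.0
```

View pics/w17.png

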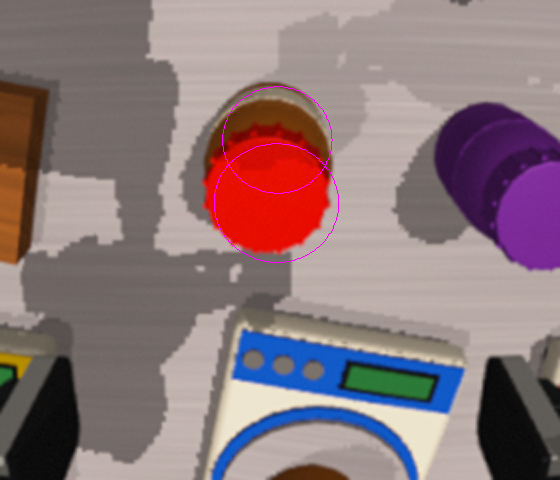

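```bash
python3 -m jog '[0,-0.1,4,-0.3,0,0,0, 0,-0.1,9,-0.3,0,0,0, 0,-0.1,12.5,-0.3,0,0,0, 0,-0.1,14.5,-0.3,0,0,0, 0,-0.1,15,-0.3,0,0,0, 0,-0.1,15,-0.3,0,0,0, 0,-0.1,15,-0.3,0,0,0, 255,-0.1,15,-0.3,0,0,0, 255,-0.1,15,-0.3,0,0,0, 255,-0.1,15,-0.3,0,0,0, 255,-0.1,15,-0.3,0,0,0, 255,-0.1,15,-0.3,0,0,0]' 50; python3 -m jog '[255,0,0,0,0,0,0, 255,0,0,0,0,0,0]'; python3 - <<'E'
from h import *
from rig import *
s=get_state(); P=s['position']
im=get_image('wrist')['color']
x,y=P[0]-.0005,P[1]
ov(s,im,[(x,y,.0235,.105),(x,y,.028,.0)],'pics/w18.png',(180,160,460,400,2))
E
```

```text
clock: 33.65
position: [0.4332, -0.008, 0.0473]
ee_rot: [-0.707, 0.707, 0.001, 0.0]
contact_force: [-1.1, 0.3, 5.0]
width: 0.0457
clock: 33.9
position: [0.4332, -0.008, 0.0473]
ee_rot: [-0.707, 0.707, 0.001, 0.0]
contact_force: [-0.7, -0.5, 5.7]
width: 0.0458
```

View pics/w18.png

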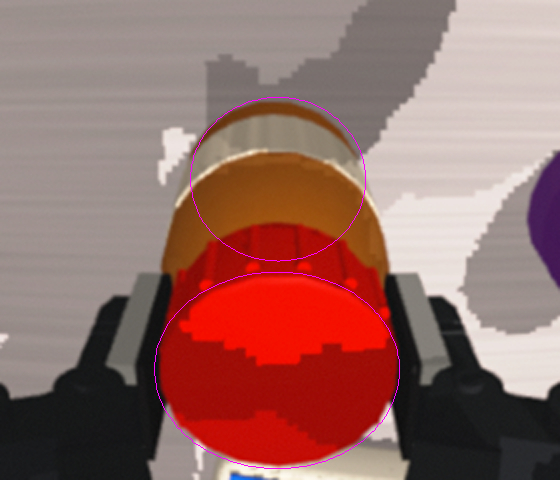

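```bash
python3 -m jog '[255,0,-0.5,0,0,0,0, 255,0,-1.5,0,0,0,0, 255,0,-4,0,0,0,0, 255,0,-8,0,0,0,0, 255,0,-13,0,0,0,0, 255,1,-17,3,0,0,0, 255,3,-20,7,0,0,0, 255,6,-20.5,11,0,0,0, 255,9,-20.5,15,0,0,0, 255,12,-20.5,18,0,0,0, 255,14,-20.5,20.5,0,0,0, 255,15.5,-20.5,21.5,0,0,0]'; python3 -m jog '[255,0.3,0,0,0,0,0, 255,0.3,0,0,0,0,0, 255,0.3,0,0,0,0,0]';  python3 - <<'E'
from h import *
from rig import *
go((.6538,.2073,.0893),0)
s=get_state(); P=s['position']
im=get_image('wrist')['color']
x,y=.6533,.2073
ov(s,im,[(x,y,.055,.042),(P[0]-.0005,P[1],.028,P[2]-.0473)],'pics/w19.png')
E
```

```text
clock: 35.45
position: [0.5879, 0.2088, 0.2512]
ee_rot: [0.707, -0.707, -0.0, 0.001]
contact_force: [-0.2, -0.7, -1.8]
width: 0.0456
clock: 35.83
position: [0.5898, 0.2064, 0.252]
ee_rot: [-0.707, 0.707, -0.0, 0.0]
contact_force: [-0.2, 0.3, -2.7]
width: 0.0458
t 35.83 pos [0.5898 0.2064 0.252 ] F [-0.2  0.3 -2.7] w 0.0458 q6 -1.34 
 shift [ 6.41 16.26  0.09] turn [ 0.001 -0.004 -0.002] yaw x -0.0
```

View pics/w19.png

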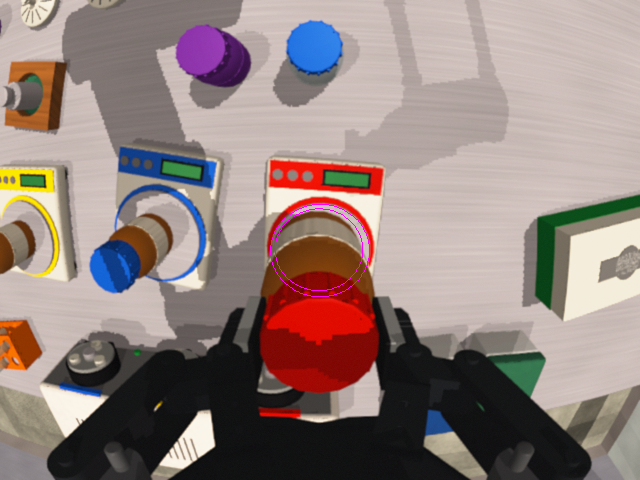

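```bash
python3 -m jog '[255,2,3,0.1,0,0,0, 255,5,7,0.2,0,0,0, 255,6.4,11,0.2,0,0,0, 255,6.4,13.5,0.2,0,0,0, 255,6.4,15,0.2,0,0,0, 255,6.4,15.5,0.2,0,0,0, 255,6.4,15.7,0.2,0,0,0, 255,6.4,15.7,0.2,0,0,0, 255,6.4,15.7,0.2,0,0,0]';  python3 - <<'E'
from h import *
from rig import *
go((.6538,.2083,.0893),0)
b=get_image('side')['color'][130:270,290:430]; cv2.imwrite('pics/s20.png',cv2.resize(b,(600,600)))
E
```

```text
clock: 37.0
position: [0.6551, 0.2094, 0.0957]
ee_rot: [0.707, -0.707, -0.001, -0.001]
contact_force: [-0.1, 0.1, -2.7]
width: 0.0455
t 37.0 pos [0.6551 0.2094 0.0957] F [-0.1  0.1 -2.7] w 0.0455 q6 -1.36 
 shift [-0.13  0.64 -0.11] turn [-0.003  0.001  0.013] yaw x 0.0
```

View pics/s20.png

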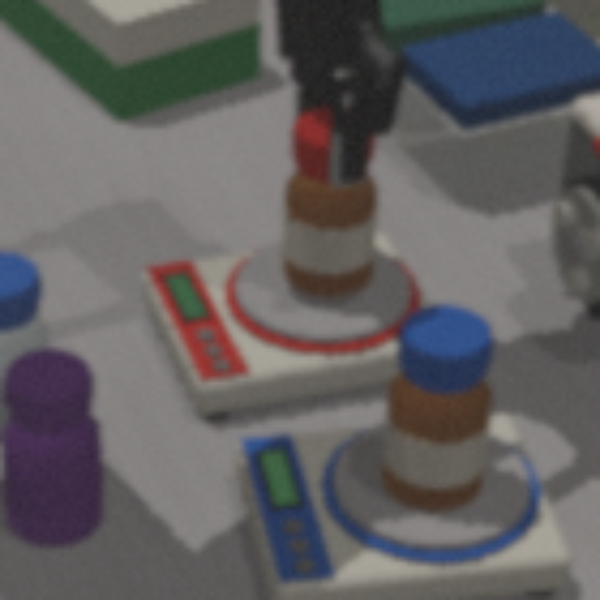

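```bash
python3 -m jog '[255,-0.1,0.2,-0.1,0,0,0, 255,-0.1,0.3,-0.1,0,0,0, 255,-0.1,0.4,-0.1,0,0,0, 255,-0.1,0.4,-0.1,0,0,0]'| grep -E "pos|force"; for i in 1 2 3; do python3 -m jog '[255,0,0.1,0,0,0,0, 255,0,0.1,0,0,0,0]' | grep -E "pos|force"; done
```

```text
position: [0.6535, 0.2082, 0.0905]
contact_force: [0.2, -0.2, -2.0]
position: [0.6536, 0.2082, 0.0896]
contact_force: [-0.3, 0.3, -2.2]
position: [0.6539, 0.2082, 0.0895]
contact_force: [0.0, -0.8, 2.0]
position: [0.6542, 0.2082, 0.0894]
contact_force: [-1.9, -0.9, 6.2]
```

```bash
python3 -m jog '[255,0,-0.15,0,0,0,0, 255,0,-0.15,0,0,0,0, 200,0,-0.15,0,0,0,0, 100,0,-0.15,0,0,0,0, 0,0,-0.15,0,0,0,0, 0,0,-0.15,0,0,0,0, 0,0,-0.15,0,0,0,0, 0,0,-2,0,0,0,0, 0,0,-6,0,0,0,0, 0,0,-11,0,0,0,0, 0,0,-16,0,0,0,0, 0,-6,-17,0,0,0,0]'; python3 -m jog '[0,-10,0,-3,0,0,0, 0,-20,0,-8,0,0,0, 0,-20,0,-11,0,0,0, 0,-20,-3,-17,0,0,0, 0,-20,-3,-17,0,0,0, 0,-20,-3,-17,0,0,0, 0,-20,-3,-17,0,0,0]'; python3 - <<'E'
from h import *
from rig import *
s=get_state()
im=get_image('wrist')['color']; cv2.imwrite('pics/w21.png',im)
for c in('side','scene'):
    m=get_image(c)['color']
    for x,y,z in ((.6343,.0144,.042),(.636,-.207,.042),(.6533,.2083,.042)):
        for r,h in ((.055,0),(.028,0),(.0235,.105)):
            cv2.polylines(m,[np.round(proj(c,cyl(x,y,[(r,z+h)]))).astype(int)],True,(255,0,255),1)
    cv2.imwrite(f'pics/{c}21.png',m)
E
```

```text
clock: 39.8
position: [0.5991, 0.2086, 0.2613]
ee_rot: [0.708, -0.706, -0.003, -0.004]
contact_force: [-1.1, 0.6, -0.2]
width: 0.0853
clock: 40.67
position: [0.3937, 0.0386, 0.2875]
ee_rot: [0.707, -0.707, -0.0, -0.0]
contact_force: [0.4, -0.1, -0.4]
width: 0.0852
```

View pics/w21.png

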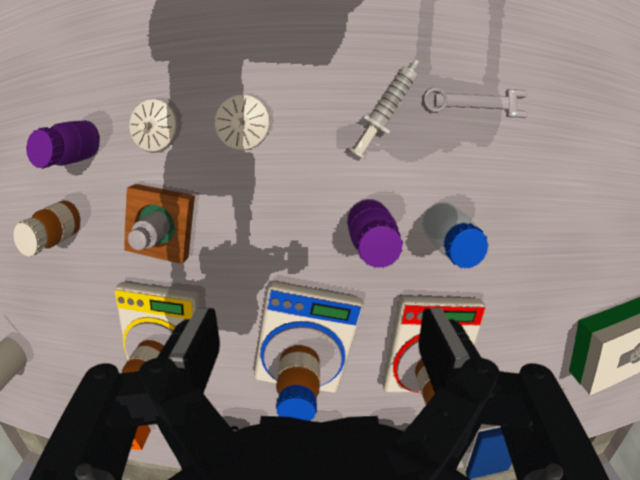

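View pics/side21.png

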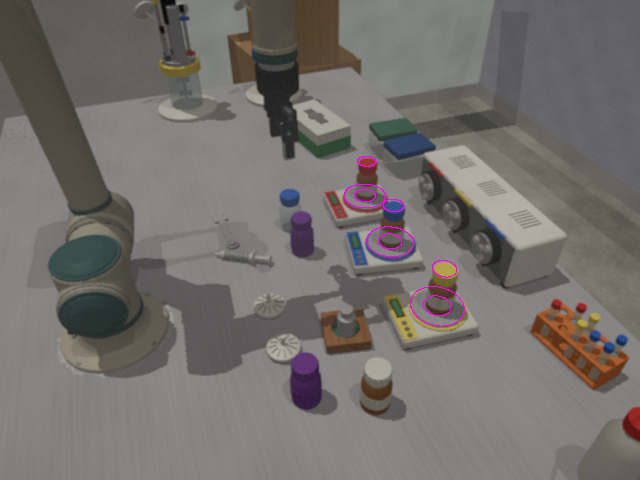

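View pics/scene21.png

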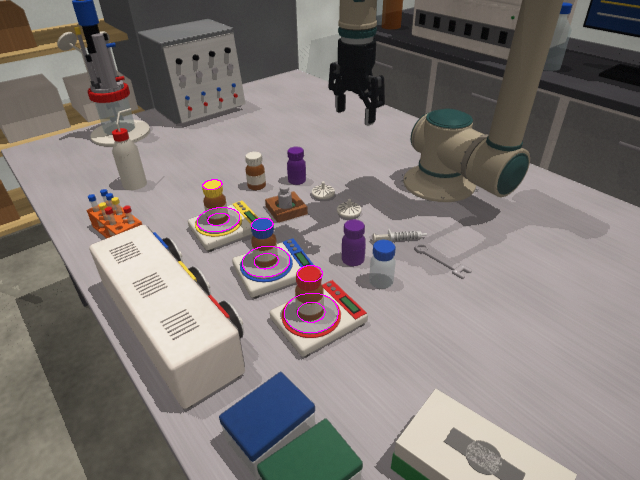

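```bash
python3 -m jog '[0,0,0,0,0,0,0, 0,0,0,0,0,0,0]'; python3 -c "
from rig import *
print(sign_off())"
```

```text
clock: 41.08
position: [0.3937, 0.0386, 0.2873]
ee_rot: [0.707, -0.707, -0.0, 0.001]
contact_force: [-0.1, 0.0, -0.7]
width: 0.0852
the job is handed in; nothing more can be done
None
```

The job is done and was handed in at about 41 s. The check weight stands in the recess of its wooden block, and each amber bottle stands on the pan of its own colour's balance. I placed the weight first, then the blue, yellow and red bottles. Each was lowered until the wrist force showed contact (at most about 8 N) before I let go.

**Last checks:** the final scene and side pictures show the three bottles upright. Their cap and base outlines match the pan centres to about 1–2 mm. The wrist picture confirms this for blue; in it the yellow and red bottles are partly hidden by the fingers. The weight is seated in its recess, and nothing that was to be left alone appears to have moved. The gripper was open and clear of everything.

**Measurements that disagreed:**
- **Finger length:** the finger ends sit about 25–30 mm farther back than the stated TCP. Because of this the weight was held by its knob instead of its body, and I lowered the later grasps to match.
- **Grip width:** the opening read about 22 mm on the 26 mm knob and about 46 mm on the 47 mm caps.
- **Red bottle:** my first position from the fixed cameras was about 3–4 mm off. I corrected it from the wrist picture before grasping.

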